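# Pack the tape trays and stack them on the base board

## Task

Stack all the coloured trays that are there, in any order, squarely on the grey base board, so that every tray's corner pins have dropped fully into the sockets below it. In every tray there must be the tape roll of its own colour, slid up off its post and laid flat in either compartment; a roll whose tray is missing stays on its post. Do not knock over or push away the small black canister with the grey lid.

Things in the scene. Friction and masses are not known exactly. Their poses are not given: they have to be found in the camera images.
- base_board: Grey plastic board fixed on the table, 140x150x20 mm (x, y, z), with four square sockets 11 mm wide, 14 deep in its top at x +-51, y +-56. Origin: centre of its underside; z up. A tray seated on it has its origin 11 mm above this origin, a tray seated on a tray 39 mm above the lower one's; with pins outside the sockets it stands 9 mm too high.
- spindle_stand: Wooden strip, 60 x 222 x 12 mm, fixed on the table, with four upright steel posts, 12 mm thick, in a row along its y axis at y = -82.5, -27.5, 27.5, 82.5 mm; their tops are 60 mm above the table. Each carries one tape roll at the start, in any order. Origin: centre of its underside.
- tray_blue: blue stacking tray (may be absent) 120x130 mm (x, y), 0.22 kg. Origin: centre, at pin-tip height; z up; half turn alike. 4 pins, 8 mm thick, 9 long, round-ended, point down at x +-51, y +-56; 11 mm square sockets above them in the top corners. Floor top z 13, side walls to z 48. Rib to carry it by, 12 mm thick, along y at x 0, up to z 44: pinch it across x. Either side a compartment 50 mm wide, centre x +-31, 122 long.
- tray_yellow: yellow stacking tray (may be absent) 120x130 mm (x, y), 0.22 kg. Origin: centre, at pin-tip height; z up; half turn alike. 4 pins, 8 mm thick, 9 long, round-ended, point down at x +-51, y +-56; 11 mm square sockets above them in the top corners. Floor top z 13, side walls to z 48. Rib to carry it by, 12 mm thick, along y at x 0, up to z 44: pinch it across x. Either side a compartment 50 mm wide, centre x +-31, 122 long.
- tray_red: red stacking tray (may be absent) 120x130 mm (x, y), 0.22 kg. Origin: centre, at pin-tip height; z up; half turn alike. 4 pins, 8 mm thick, 9 long, round-ended, point down at x +-51, y +-56; 11 mm square sockets above them in the top corners. Floor top z 13, side walls to z 48. Rib to carry it by, 12 mm thick, along y at x 0, up to z 44: pinch it across x. Either side a compartment 50 mm wide, centre x +-31, 122 long.
- tray_white: white stacking tray (may be absent) 120x130 mm (x, y), 0.22 kg. Origin: centre, at pin-tip height; z up; half turn alike. 4 pins, 8 mm thick, 9 long, round-ended, point down at x +-51, y +-56; 11 mm square sockets above them in the top corners. Floor top z 13, side walls to z 48. Rib to carry it by, 12 mm thick, along y at x 0, up to z 44: pinch it across x. Either side a compartment 50 mm wide, centre x +-31, 122 long.
- roll_blue: Roll of blue tape, a ring of 36 mm outer diameter, 20 mm hole, 25 mm high, 0.06 kg, upright around a post of the stand at the start. Origin: its centre; z along its axis. Lying in a tray its centre is 25.5 mm above the tray's origin.
- roll_yellow: Roll of yellow tape, a ring of 36 mm outer diameter, 20 mm hole, 25 mm high, 0.06 kg, upright around a post of the stand at the start. Origin: its centre; z along its axis. Lying in a tray its centre is 25.5 mm above the tray's origin.
- roll_red: Roll of red tape, a ring of 36 mm outer diameter, 20 mm hole, 25 mm high, 0.06 kg, upright around a post of the stand at the start. Origin: its centre; z along its axis. Lying in a tray its centre is 25.5 mm above the tray's origin.
- roll_white: Roll of white tape, a ring of 36 mm outer diameter, 20 mm hole, 25 mm high, 0.06 kg, upright around a post of the stand at the start. Origin: its centre; z along its axis. Lying in a tray its centre is 25.5 mm above the tray's origin.
- film_tub_2: Bystander: small black canister with a grey lid, 34 mm wide, 50 mm tall, at the right edge. Origin: centre of its underside.

How it is judged:
At the end, for the whole second after the job is handed in: Every tray present sits in the stack on the board (height within 3.5 mm of fully seated, centre within 9 mm, turn under 0.12 rad, tilt under 0.04 rad), the roll of its colour flat on the floor of one compartment; a roll without a tray is within 20 mm of its start (horizontal distance between each of tray_blue, tray_yellow, tray_red, tray_white and base_board below 0.009 m and angle between each of tray_blue, tray_yellow, tray_red, tray_white's own z axis and vertical below 0.04 rad and angle between the x axis of each of tray_blue, tray_yellow, tray_red, tray_white and the x axis of base_board, either way round below 0.12 rad and (z of tray_blue in the frame of base_board between 0.0075 and 0.0145 m or z of tray_blue in the frame of base_board between 0.0465 and 0.0535 m or z of tray_blue in the frame of base_board between 0.0855 and 0.0925 m or z of tray_blue in the frame of base_board between 0.1245 and 0.1315 m) and ((z of roll_blue in the frame of tray_blue between 0.02 and 0.031 m and y of roll_blue in the frame of tray_blue between -0.05 and 0.05 m and angle between the z axis of roll_blue and the z axis of tray_blue, either way round below 0.15 rad and x of roll_blue in the frame of tray_blue between 0.018 and 0.046 m) or (z of roll_blue in the frame of tray_blue between 0.02 and 0.031 m and y of roll_blue in the frame of tray_blue between -0.05 and 0.05 m and angle between the z axis of roll_blue and the z axis of tray_blue, either way round below 0.15 rad and x of roll_blue in the frame of tray_blue between -0.046 and -0.018 m)) and ((z of roll_blue in the frame of tray_blue between 0.02 and 0.031 m and y of roll_blue in the frame of tray_blue between -0.05 and 0.05 m and angle between the z axis of roll_blue and the z axis of tray_blue, either way round below 0.15 rad and x of roll_blue in the frame of tray_blue between 0.018 and 0.046 m) or (z of roll_blue in the frame of tray_blue between 0.02 and 0.031 m and y of roll_blue in the frame of tray_blue between -0.05 and 0.05 m and angle between the z axis of roll_blue and the z axis of tray_blue, either way round below 0.15 rad and x of roll_blue in the frame of tray_blue between -0.046 and -0.018 m) or distance of roll_blue from where it was at the start of the episode below 0.02 m) and (z of tray_yellow in the frame of base_board between 0.0075 and 0.0145 m or z of tray_yellow in the frame of base_board between 0.0465 and 0.0535 m or z of tray_yellow in the frame of base_board between 0.0855 and 0.0925 m or z of tray_yellow in the frame of base_board between 0.1245 and 0.1315 m) and ((z of roll_yellow in the frame of tray_yellow between 0.02 and 0.031 m and y of roll_yellow in the frame of tray_yellow between -0.05 and 0.05 m and angle between the z axis of roll_yellow and the z axis of tray_yellow, either way round below 0.15 rad and x of roll_yellow in the frame of tray_yellow between 0.018 and 0.046 m) or (z of roll_yellow in the frame of tray_yellow between 0.02 and 0.031 m and y of roll_yellow in the frame of tray_yellow between -0.05 and 0.05 m and angle between the z axis of roll_yellow and the z axis of tray_yellow, either way round below 0.15 rad and x of roll_yellow in the frame of tray_yellow between -0.046 and -0.018 m)) and ((z of roll_yellow in the frame of tray_yellow between 0.02 and 0.031 m and y of roll_yellow in the frame of tray_yellow between -0.05 and 0.05 m and angle between the z axis of roll_yellow and the z axis of tray_yellow, either way round below 0.15 rad and x of roll_yellow in the frame of tray_yellow between 0.018 and 0.046 m) or (z of roll_yellow in the frame of tray_yellow between 0.02 and 0.031 m and y of roll_yellow in the frame of tray_yellow between -0.05 and 0.05 m and angle between the z axis of roll_yellow and the z axis of tray_yellow, either way round below 0.15 rad and x of roll_yellow in the frame of tray_yellow between -0.046 and -0.018 m) or distance of roll_yellow from where it was at the start of the episode below 0.02 m) and (z of tray_red in the frame of base_board between 0.0075 and 0.0145 m or z of tray_red in the frame of base_board between 0.0465 and 0.0535 m or z of tray_red in the frame of base_board between 0.0855 and 0.0925 m or z of tray_red in the frame of base_board between 0.1245 and 0.1315 m) and ((z of roll_red in the frame of tray_red between 0.02 and 0.031 m and y of roll_red in the frame of tray_red between -0.05 and 0.05 m and angle between the z axis of roll_red and the z axis of tray_red, either way round below 0.15 rad and x of roll_red in the frame of tray_red between 0.018 and 0.046 m) or (z of roll_red in the frame of tray_red between 0.02 and 0.031 m and y of roll_red in the frame of tray_red between -0.05 and 0.05 m and angle between the z axis of roll_red and the z axis of tray_red, either way round below 0.15 rad and x of roll_red in the frame of tray_red between -0.046 and -0.018 m)) and ((z of roll_red in the frame of tray_red between 0.02 and 0.031 m and y of roll_red in the frame of tray_red between -0.05 and 0.05 m and angle between the z axis of roll_red and the z axis of tray_red, either way round below 0.15 rad and x of roll_red in the frame of tray_red between 0.018 and 0.046 m) or (z of roll_red in the frame of tray_red between 0.02 and 0.031 m and y of roll_red in the frame of tray_red between -0.05 and 0.05 m and angle between the z axis of roll_red and the z axis of tray_red, either way round below 0.15 rad and x of roll_red in the frame of tray_red between -0.046 and -0.018 m) or distance of roll_red from where it was at the start of the episode below 0.02 m) and (z of tray_white in the frame of base_board between 0.0075 and 0.0145 m or z of tray_white in the frame of base_board between 0.0465 and 0.0535 m or z of tray_white in the frame of base_board between 0.0855 and 0.0925 m or z of tray_white in the frame of base_board between 0.1245 and 0.1315 m) and ((z of roll_white in the frame of tray_white between 0.02 and 0.031 m and y of roll_white in the frame of tray_white between -0.05 and 0.05 m and angle between the z axis of roll_white and the z axis of tray_white, either way round below 0.15 rad and x of roll_white in the frame of tray_white between 0.018 and 0.046 m) or (z of roll_white in the frame of tray_white between 0.02 and 0.031 m and y of roll_white in the frame of tray_white between -0.05 and 0.05 m and angle between the z axis of roll_white and the z axis of tray_white, either way round below 0.15 rad and x of roll_white in the frame of tray_white between -0.046 and -0.018 m)) and ((z of roll_white in the frame of tray_white between 0.02 and 0.031 m and y of roll_white in the frame of tray_white between -0.05 and 0.05 m and angle between the z axis of roll_white and the z axis of tray_white, either way round below 0.15 rad and x of roll_white in the frame of tray_white between 0.018 and 0.046 m) or (z of roll_white in the frame of tray_white between 0.02 and 0.031 m and y of roll_white in the frame of tray_white between -0.05 and 0.05 m and angle between the z axis of roll_white and the z axis of tray_white, either way round below 0.15 rad and x of roll_white in the frame of tray_white between -0.046 and -0.018 m) or distance of roll_white from where it was at the start of the episode below 0.02 m)); the robot touches nothing.
It fails at once if the canister with the grey lid is knocked over or pushed more than 8 cm away (angle between film_tub_2's own z axis and vertical above 0.6 rad or distance of film_tub_2 from where it was at the start of the episode above 0.08 m).
Of tray_blue, tray_yellow, tray_red, tray_white only 3 to 4 are there at a start; the rules pass over those that are not, and their reading is None.
At some moment in a run one of tray_blue, tray_yellow, tray_red, tray_white may be knocked a few centimetres aside while the robot is not near it.
It also fails if it takes over 210 s, if anything falls off the work surface, if the arm or the gripper's body presses on something with over 40 N, if the wrist force passes 120 N, or if a joint passes its speed limit or range.

## Robot

A 6-joint arm with a two-finger parallel gripper is mounted at the origin on the work surface; the furniture and walls round the work are solid. World frame = base frame: x ahead of the robot, y to its left, z up, the work surface at z = 0. Lengths are in m, angles in rad, forces in N, time in s.
With the tool pointing down it reaches from about 0.325 to 0.875 m from the base axis. Payload 4.4 kg.
Tool frame: the origin (TCP) lies between the finger pads; the fingertips stand 8 mm ahead of it and the grasp point (between the pads) lies 11 mm behind it (ctrl.nose_length is the distance from the TCP to the fingertips, in m); z points along the fingers, y is the direction in which the jaws open and shut (so a half turn about z gives the same grasp; the last joint's range is limited). The gripper opens to 85 mm and grips with 20 to 120 N. Pads are 22 mm wide; open, the fingers measure 114 mm over their backs; the gripper's body (76 mm by 85 mm) begins 54 mm behind the grasp point. The pads swing forward as they close: fully open they stand 13 mm farther back than shut.
Start: joints at [1.006, 0.207, 1.542, -0, 1.393, -0.15], TCP at [0.232, 0.526, 0.239] pointing down, gripper open.
Joint ranges: [-2.73, 2.73], [-0.86, 2.22], [0.23, 2.46], [-1.11, 4.25], [0.08, 2.63], [-2.82, 2.82]. Speed limits (rad/s): [2.79, 2.79, 3.14, 3.14, 3.14, 3.14].

## Interface

Orientations are given as a unit quaternion [w, x, y, z].
In Python, from rig import ctrl gives the robot as it stands.
- The arm moves only by the tool step_arm, never from a script. Its argument "increments" is a list of rows, each an object with "gripper": the opening, from 0 (shut) to 1 (fully open); "slide": the shift along the tool's x, y, z in mm, a list of three; "spin": the turn about the tool's z in rad. In form: [{"gripper": gripper, "slide": [tx, ty, tz], "spin": spin}, ...]. A call has 1 to 8 rows; each row is the pose to reach, as a shift and turn from the pose commanded when the call began, along the tool's axes at that moment; what a row does not reach only later rows make up. A row lasts 1/8 s, in which the tool goes at most 62.5 mm and 10.7 degrees, less where a joint would pass 70% of its speed; a pose out of reach is approached as far as the arm can. A call with a gripper value outside its range is refused whole. The fingers move at their own pace and stop on an object; "force" is the grip in N (left out, the last holds). Time passes only in rows, so rows that repeat a pose let the fingers close. It gives the time, the measured TCP pose, the force and the opening at its end, in the units of the state.
- ctrl.state(): the state, without advancing time (a new reading comes with each control period).
- ctrl.camera(name): name is "scene" or "top" or "wrist"; returns the picture (420x560x3 uint8, red, green, blue); there is no depth.
- ctrl.camera_params(name): a dict with "vertical_fov" (degrees; the focal length in pixels is half the picture's height over the tangent of half this angle, whatever the lens; pixels are square), "cx", "cy" (the principal point, pixels), "extrinsics" (4x4, takes a point from camera to world coordinates). Camera axes: x right, y up, looking along -z (the intrinsics and any distortion apply to the point x, -y, -z); pixel columns grow to the right and rows downward; lengths in m; the calibration is good to about 2 mm. A picture is of the moment at which its call begins: read the wrist's pose just before it. camera_params takes no time and is no camera call; for the wrist camera it gives the pose at the moment of the call.
- ctrl.close_job(): hands the job in, once; it reports no verdict.
Trained networks look in the newest picture that a camera, given by its name, has taken for a name from the list of things; names that differ only in an ending like _2 or _b are one class to them, and where a whole thing is asked for, a point or a joint stands for the part that bears it (a point fixed in the world has none). Each returns a list of dicts, best first, with "confidence" (0 to 1); they miss things now and then, are a little off and sometimes report something else, mostly with a low value. They report only what shows in the picture. A call takes as long as a camera call.
- ctrl.trace(name, camera): "mask" (420x560 bool, what is visible of it) and "rect" ([left, top, right, bottom] in pixels, round what is visible of it).
- ctrl.place_of(name, camera): "at" ([column, row] in pixels: a listed point, or the origin of a listed thing).
The state is a dict: "time": time; "joint_positions": joint angles; "joint_velocities": joint speeds; "joint_efforts": joint torques, N m; "tool_pos": TCP position; "tool_rot": TCP orientation; "wrist_force": force on the tool from outside, world axes, zero at the start; "ft_torque": the same for the moment, N m; "opening": finger opening in m.
Only numpy, scipy, OpenCV 4.12 (cv2) and the standard library are available. Lean on these libraries where they do the work, as an engineer would, in place of code of your own. Each camera call takes 0.05 s, during which the arm holds its last target. There are 200 camera calls.

## Working session

There is one attempt and no reset: what is moved stays moved. The work goes in short steps, Python scripts to look and compute and a tool call to move; the robot and the scene stay as the last step left them, time stands still between calls to the robot, and variables do not carry over. Pictures are saved under pics/ and viewed, about 12 in all and at most 16, crops included, and the job is handed in when it is done.

Besides the shell and the picture viewer there is one more tool, called as name(argument=value, ...), one argument or row to a line, values as JSON. step_arm: Moves the arm, as the interface text tells. Its arguments: {"type":"object","properties":{"increments":{"type":"array","items":{"type":"object","properties":{"gripper":{"type":"number"},"slide":{"type":"array","items":{"type":"number"}},"spin":{"type":"number"}}}},"force":{"type":"number"}},"required":["increments"]}

```bash
mkdir -p pics; ls; cat > h.py <<'E'
import numpy as np, cv2
from scipy.spatial.transform import Rotation as R
from rig import ctrl
def cam(n,save=None):
    p=ctrl.camera_params(n); im=ctrl.camera(n)
    if save: cv2.imwrite('pics/'+save,im[:,:,::-1])
    return im,p
E
python3 - <<'E'
from h import *
print(ctrl.state())
for n in ['top','scene']:
    im,p=cam(n,n+'0.png'); print(n,{k:(np.round(v,4).tolist() if hasattr(v,'shape') else v) for k,v in p.items()})
print({k:(np.round(v,4).tolist() if hasattr(v,'shape') else v) for k,v in ctrl.camera_params('wrist').items()})
for n in ['base_board','spindle_stand','film_tub_2']+[a+c for a in('tray_','roll_') for c in ('blue','yellow','red','white')]:
    print(n,[(np.round(d['at'],1).tolist(),round(d['confidence'],2)) for d in ctrl.place_of(n,'top')][:3])
a=cv2.imread('pics/top0.png')
E
```

```text
pics
{'time': 0.0, 'joint_positions': array([ 1.00547609e+00,  2.07447646e-01,  1.54299511e+00, -2.41138874e-05,
        1.39348943e+00, -1.50515539e-01]), 'joint_velocities': array([-0.00088297,  0.00032088, -0.00088487,  0.00016626, -0.00034614,
        0.00061717]), 'joint_efforts': array([-7.05936600e-04, -3.83022380e+01, -2.91598642e+01, -2.75445191e-04,
        1.04518927e-02,  3.00881368e-05]), 'tool_pos': array([0.23134714, 0.52558035, 0.23809052]), 'tool_rot': array([-3.98685008e-04,  2.05916381e-01,  9.78568892e-01, -1.09979379e-03]), 'wrist_force': array([-0.04697074, -0.33152396, -0.10719326]), 'ft_torque': array([-0.02137509,  0.01386505, -0.02576528]), 'opening': 0.085253568349586}
top {'vertical_fov': 46.72483974754115, 'cx': 272.22663368570085, 'cy': 214.83955405269737, 'extrinsics': [[0.0002, 0.9777, -0.2101, 0.2575], [-1.0, -0.0006, -0.0037, -0.0115], [-0.0038, 0.2101, 0.9777, 1.1919], [0.0, 0.0, 0.0, 1.0]]}
scene {'vertical_fov': 53.47614603632377, 'cx': 276.2605955847756, 'cy': 204.70614553070607, 'extrinsics': [[0.5739, 0.5121, -0.6391, -0.1916], [-0.8187, 0.3743, -0.4354, -0.5111], [0.0162, 0.7731, 0.634, 0.7805], [0.0, 0.0, 0.0, 1.0]]}
{'vertical_fov': 70.64240511583634, 'cx': 282.51437673472657, 'cy': 207.032768122175, 'extrinsics': [[0.4036, -0.8776, -0.2588, 0.1643], [0.9149, 0.3866, 0.116, 0.5544], [-0.0017, -0.2836, 0.9589, 0.374], [0.0, 0.0, 0.0, 1.0]]}
base_board [([265.5, 172.7], 0.81)]
spindle_stand [([175.9, 245.1], 0.96)]
film_tub_2 [([423.4, 251.7], 0.63)]
tray_blue [([277.4, 240.2], 0.83)]
tray_yellow [([365.2, 259.5], 0.94), ([179.0, 185.6], 0.34)]
tray_red [([180.8, 189.0], 0.89)]
tray_white []
roll_blue [([187.5, 246.0], 0.58)]
roll_yellow [([205.8, 246.0], 0.71)]
roll_red [([141.5, 239.9], 0.47)]
roll_white [([163.6, 243.1], 0.58)]
```

View pics/top0.png

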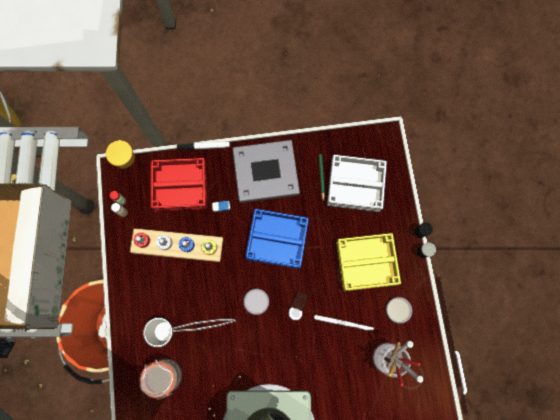

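View pics/scene0.png

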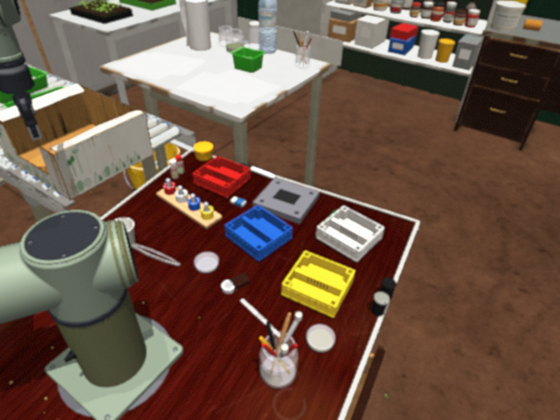

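```bash
cat >> h.py <<'E'
from scipy.optimize import minimize
K1={'top':0.,'scene':0.,'wrist':0.}
def proj(P,p,n):
    E=np.asarray(p['extrinsics']); c=(np.asarray(P)-E[:3,3])@E[:3,:3]
    u=np.stack([c[:,0],-c[:,1]],1)/(-c[:,2:3]); r2=(u**2).sum(1,keepdims=True)
    u=u*(1+K1[n]*r2); f=210/np.tan(np.radians(p['vertical_fov']/2))
    return u*f+[p['cx'],p['cy']]
def unproj(px,z,p,n):
    f=210/np.tan(np.radians(p['vertical_fov']/2)); d=(np.asarray(px,float)-[p['cx'],p['cy']])/f
    u=d.copy()
    for _ in range(10): u=d/(1+K1[n]*(u**2).sum())
    E=np.asarray(p['extrinsics']); v=E[:3,:3]@[u[0],-u[1],-1]; o=E[:3,3]
    return o+v*(z-o[2])/v[2]
def box(x,y,a,sx,sy,z0,z1):
    q=np.array([[i*sx/2,j*sy/2] for i,j in((-1,-1),(-1,1),(1,1),(1,-1))]); c,s=np.cos(a),np.sin(a)
    q=q@np.array([[c,s],[-s,c]])+[x,y]
    return np.array([[*w,z] for w in q for z in(z0,z1)])
def cyl(x,y,r,z0,z1):
    t=np.linspace(0,2*np.pi,24); return np.array([[x+r*np.cos(a),y+r*np.sin(a),z] for a in t for z in(z0,z1)])
def hullmask(P,p,n,S=4):
    h=cv2.convexHull(proj(P,p,n).astype(np.float32))[:,0]
    m=np.zeros((420*S,560*S),np.uint8); cv2.fillConvexPoly(m,np.round(((h+.5)*S-.5)*16).astype(np.int32),1,shift=4)
    return m
def fitmask(mask,p,n,gen,x0,steps,hull=True,S=4):
    m=mask.astype(np.uint8)
    k,l,st,_=cv2.connectedComponentsWithStats(m); m=(l==1+np.argmax(st[1:,4])).astype(np.uint8)
    if hull:
        c=np.concatenate(cv2.findContours(m,cv2.RETR_EXTERNAL,cv2.CHAIN_APPROX_NONE)[0]); mm=np.zeros_like(m); cv2.fillConvexPoly(mm,cv2.convexHull(c),1); m=mm
    M=cv2.resize(m,None,fx=S,fy=S,interpolation=cv2.INTER_NEAREST)
    def cost(v):
        h=hullmask(gen(v),p,n,S); i=(h&M).sum(); return 1-i/max((h|M).sum(),1)
    x0=np.array(x0,float); sim=np.vstack([x0]+[x0+np.eye(len(x0))[i]*steps[i] for i in range(len(x0))])
    for _ in range(2):
        r=minimize(cost,x0,method='Nelder-Mead',options=dict(initial_simplex=sim,xatol=1e-4,fatol=1e-5,maxiter=150))
        x0=r.x; sim=np.vstack([x0]+[x0+np.eye(len(x0))[i]*steps[i]*.4 for i in range(len(x0))])
    return r.x,1-r.fun
DIM={'tray':(.12,.13,.009,.048),'base':(.14,.15,0,.02)}
def fitobj(name,cam_,p,mask,guess=None,dz=0,angs=(0,.3,-.3)):
    d=DIM[name[:4]]
    if guess is None:
        yx=np.argwhere(mask).mean(0)[::-1]; guess=unproj(yx,(d[2]+d[3])/2+dz,p,cam_)[:2]
    best=None
    for a in angs:
        r=fitmask(mask,p,cam_,lambda v:box(*v,d[0],d[1],d[2]+dz,d[3]+dz),[guess[0],guess[1],a],[.01,.01,.15])
        if best is None or r[1]>best[1]: best=r
    return best
E
python3 - <<'E'
from h import *
import pickle
im,p=cam('top'); D={}
for n in ['tray_blue','tray_yellow','tray_red','tray_white','base_board','roll_red','roll_white','roll_blue','roll_yellow','spindle_stand','film_tub_2']:
    L=ctrl.trace(n,'top')
    if L: D[n]=L[0]['mask']; print(n,round(L[0]['confidence'],2),L[0]['rect'],L[0]['mask'].sum())
    else: print(n,'none')
pickle.dump((im,p,D),open('top.pkl','wb'))
if 'tray_white' not in D:
    g=im.astype(int); w=(g.min(2)>140); w[:, :310]=0; w[:,400:]=0;w[:145]=0;w[220:]=0; D['tray_white']=w
for n in D:
    if n[:4] in DIM:
        for a in ((0,),(1.57,)): 
            r=fitobj(n,'top',p,D[n],angs=[a[0]-.2,a[0]+.2]); print(n,np.round(r[0],4),round(r[1],4))
    if n[:4]=='roll':
        c=(np.array(D[n].nonzero()).mean(1))[::-1]
        print(n,unproj(c,.03,p,'top').round(4))
print('base origin px',proj([[0,0,0]],p,'top'))
E
```

```text
tray_blue 0.56 [246.2, 208.4, 310.6, 268.4] 2790
tray_yellow 0.96 [338.2, 231.4, 398.3, 291.5] 2980
tray_red 0.68 [153.4, 158.2, 207.8, 211.3] 2808
tray_white 0.65 [328.6, 156.1, 386.0, 210.6] 2732
base_board 0.78 [230.5, 140.3, 297.4, 203.6] 3361
roll_red 0.73 [130.7, 233.1, 150.9, 245.7] 154
roll_white 0.66 [157.2, 236.2, 172.7, 249.7] 121
roll_blue 0.57 [179.6, 235.2, 193.0, 253.6] 155
roll_yellow 0.68 [201.0, 239.2, 218.3, 253.5] 175
spindle_stand 0.68 [132.3, 229.1, 222.7, 262.8] 1624
film_tub_2 0.58 [419.1, 242.1, 435.7, 257.4] 211
tray_blue [ 0.4496 -0.0192 -0.1739] 0.9718
tray_blue [ 0.4514 -0.019   1.4186] 0.8664
tray_yellow [ 0.3937 -0.2359  0.1058] 0.9626
tray_yellow [ 0.394  -0.2365  1.7517] 0.8754
tray_red [0.5864 0.2244 0.0301] 0.9695
tray_red [0.5857 0.224  1.5216] 0.8816
tray_white [ 0.5895 -0.2157 -0.1238] 0.9757
tray_white [ 0.5896 -0.2164  1.5234] 0.8791
base_board [0.6272 0.0094 0.134 ] 0.9503
base_board [0.6271 0.0083 1.6492] 0.8903
roll_red [0.446  0.3074 0.03  ]
roll_white [0.4385 0.25   0.03  ]
roll_blue [0.4356 0.2    0.03  ]
roll_yellow [0.4287 0.1438 0.03  ]
base origin px [[269.13346544 434.56871911]]
```

```bash
cat >> h.py <<'E'
def go(x,y,z,th,s=None):
    s=s or ctrl.state(); q=np.asarray(s['tool_rot']); Rm=R.from_quat([q[1],q[2],q[3],q[0]]).as_matrix()
    d=Rm.T@(np.array([x,y,z])-s['tool_pos'])*1000; t0=np.arctan2(Rm[1,1],Rm[0,1])
    dth=(th-t0+np.pi)%(2*np.pi)-np.pi
    print('slide',d.round(1).tolist(),'spin',round(-dth,3),'j6->',round(np.arctan2(y,x)-th,2))
def st():
    s=ctrl.state(); q=np.asarray(s['tool_rot']); Rm=R.from_quat([q[1],q[2],q[3],q[0]]).as_matrix()
    print('t',round(s['time'],2),'tcp',np.round(s['tool_pos'],4),'th',round(np.arctan2(Rm[1,1],Rm[0,1]),4),'tilt',Rm[:2,2].round(4),'F',np.round(s['wrist_force'],1),'op',round(s['opening'],4))
E
python3 - <<'E'
from h import *
go(.56,.12,.30,.1)
E
```

```text
slide [-464.1, -239.5, -60.7] spin 1.056 j6-> 0.11
```

step_arm(
  increments=[
    {"slide": [-60,-30,-60],"spin": 0.13,"gripper": 1},
    {"slide": [-464,-240,-60],"spin": 1.056,"gripper": 1},
    {"slide": [-464,-240,-60],"spin": 1.056,"gripper": 1},
    {"slide": [-464,-240,-60],"spin": 1.056,"gripper": 1},
    {"slide": [-464,-240,-60],"spin": 1.056,"gripper": 1},
    {"slide": [-464,-240,-60],"spin": 1.056,"gripper": 1},
    {"slide": [-464,-240,-60],"spin": 1.056,"gripper": 1},
    {"slide": [-464,-240,-60],"spin": 1.056,"gripper": 1},
  ],
)

```text
time: 2.25
tool_pos: [0.5365, 0.148, 0.2981]
tool_rot: [0.0, 0.671, 0.742, 0.0]
wrist_force: [1.0, 1.2, -0.4]
opening: 0.0856
```

step_arm(
  increments=[
    {"gripper": 1},
    {"gripper": 1},
    {"gripper": 1},
  ],
)

```text
schema error: expected keys gripper, slide, spin
```

```bash
python3 - <<'E'
from h import *
st()
im,p=cam('wrist','w1.png')
for n,g in (('base_board',(.627,.009)),('tray_red',(.586,.224))):
    L=ctrl.trace(n,'wrist'); print(n,len(L),[ (round(l['confidence'],2),l['rect']) for l in L][:2])
    if L: r=fitobj(n,'wrist',p,L[0]['mask'],guess=g,angs=(.1,)); print(r[0].round(4),round(r[1],4))
E
```

```text
t 2.25 tcp [0.5365 0.148  0.2981] th 0.0999 tilt [0.0007 0.0004] F [ 1.   1.2 -0.4] op 0.0856
base_board 1 [(0.79, [282.9, 220.3, 376.3, 311.5])]
[0.6242 0.0069 0.1354] 0.9689
tray_red 1 [(0.73, [275.9, 64.2, 383.7, 173.5])]
[0.5835 0.2219 0.0485] 0.9814
```

View pics/w1.png

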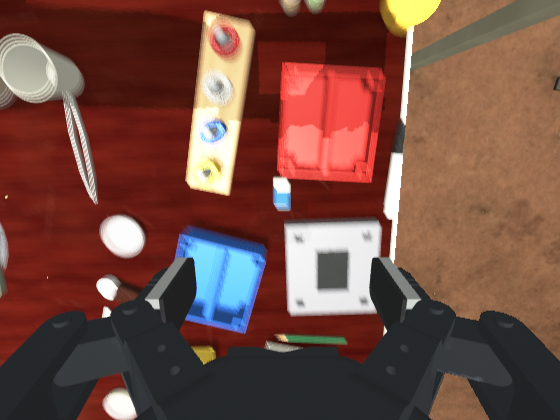

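```bash
python3 - <<'E'
from h import *
go(.632,-.042,.20,.13)
E
```

```text
slide [-197.1, 76.6, 97.7] spin -0.035 j6-> -0.2
```

step_arm(
  increments=[
    {"slide": [-197,77,98],"spin": -0.035,"gripper": 1},
    {"slide": [-197,77,98],"spin": -0.035,"gripper": 1},
    {"slide": [-197,77,98],"spin": -0.035,"gripper": 1},
    {"slide": [-197,77,98],"spin": -0.035,"gripper": 1},
    {"slide": [-197,77,98],"spin": -0.035,"gripper": 1},
    {"slide": [-197,77,98],"spin": -0.035,"gripper": 1},
    {"slide": [-197,77,98],"spin": -0.035,"gripper": 1},
  ],
)

```text
time: 3.28
tool_pos: [0.6318, -0.0369, 0.201]
tool_rot: [0.001, 0.657, 0.754, 0.001]
wrist_force: [-0.1, -0.0, -0.3]
opening: 0.0855
```

```bash
python3 - <<'E'
from h import *
st()
im,p=cam('wrist','w2.png')
for n,g in (('base_board',(.627,.009)),):
    L=ctrl.trace(n,'wrist'); print(n,len(L),[ (round(l['confidence'],2),l['rect']) for l in L][:2])
    r=fitobj(n,'wrist',p,L[0]['mask'],guess=g,angs=(.1,)); print(r[0].round(4),round(r[1],4))
    v=r[0]; c,s=np.cos(v[2]),np.sin(v[2])
    S=np.array([[v[0]+c*i*.051-s*j*.056,v[1]+s*i*.051+c*j*.056,.02] for i in(-1,1) for j in(-1,1)])
    a=im[:,:,::-1].copy()
    for q in proj(S,p,'wrist'): cv2.circle(a,tuple(np.round(q*16).astype(int)),3*16,(0,0,255),1,shift=4)
    for q in proj(box(*v,.14,.15,0,.02),p,'wrist'): cv2.circle(a,tuple(np.round(q*16).astype(int)),2*16,(0,255,0),1,shift=4)
    cv2.imwrite('pics/w2.png',a[100:330,150:480][:, :].repeat(2,0).repeat(2,1))
go(.5835,.165,.20,.045)
E
```

```text
t 3.27 tcp [ 0.6318 -0.0369  0.201 ] th 0.1372 tilt [0.0015 0.0001] F [-0.1 -0.  -0.3] op 0.0855
base_board 1 [(0.92, [209.1, 67.8, 352.6, 214.7])]
[0.624  0.0074 0.13  ] 0.9861
slide [206.9, -20.3, 0.8] spin 0.092 j6-> 0.23
```

View pics/w2.png

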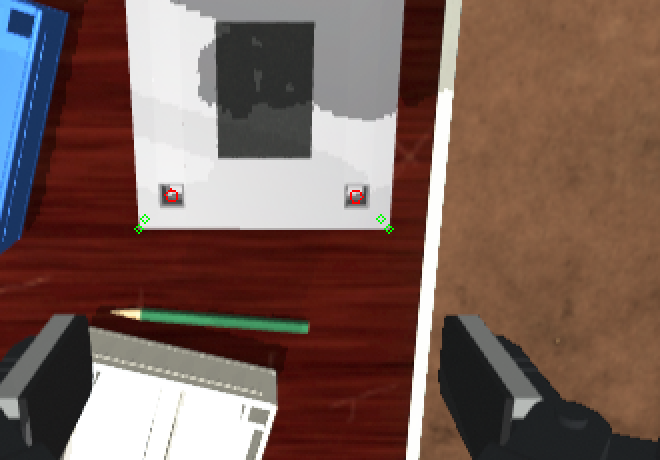

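step_arm(
  increments=[
    {"slide": [207,-20,0],"spin": 0.092,"gripper": 1},
    {"slide": [207,-20,0],"spin": 0.092,"gripper": 1},
    {"slide": [207,-20,0],"spin": 0.092,"gripper": 0.5},
    {"slide": [207,-20,0],"spin": 0.092,"gripper": 0.5},
    {"slide": [207,-20,0],"spin": 0.092,"gripper": 0.5},
    {"slide": [207,-20,0],"spin": 0.092,"gripper": 0.5},
    {"slide": [207,-20,0],"spin": 0.092,"gripper": 0.5},
  ],
)

```text
time: 4.25
tool_pos: [0.5847, 0.1621, 0.1998]
tool_rot: [0.0, 0.693, 0.721, -0.0]
wrist_force: [0.1, -0.2, 0.1]
opening: 0.0428
```

```bash
cat >> h.py <<'E'
def look(n,g,dz=0,save=None,a=.0):
    st(); im,p=cam('wrist',save); L=ctrl.trace(n,'wrist')
    if not L: print('none'); return None
    r=fitobj(n,'wrist',p,L[0]['mask'],guess=g,angs=(a,),dz=dz); print(n,round(L[0]['confidence'],2),L[0]['rect'],r[0].round(4),round(r[1],4)); return r[0]
E
python3 - <<'E'
from h import *
v=look('tray_red',(.5835,.222),a=.045)
go(v[0],v[1],.08,v[2]); go(v[0],v[1],.025,v[2])
E
```

```text
t 4.25 tcp [0.5847 0.1621 0.1998] th 0.0407 tilt [ 0.0002 -0.0004] F [ 0.1 -0.2  0.1] op 0.0428
tray_red 0.94 [215.7, 53.4, 356.3, 199.0] [0.5839 0.2225 0.0505] 0.9667
slide [60.2, 1.8, 119.7] spin -0.01 j6-> 0.31
slide [60.2, 1.8, 174.7] spin -0.01 j6-> 0.31
```

step_arm(
  force=60,
  increments=[
    {"slide": [60,2,100],"spin": -0.01,"gripper": 0.5},
    {"slide": [60,2,110],"spin": -0.01,"gripper": 0.5},
    {"slide": [60,2,150],"spin": -0.01,"gripper": 0.5},
    {"slide": [60,2,173],"spin": -0.01,"gripper": 0.5},
    {"slide": [60,2,173],"spin": -0.01,"gripper": 0.5},
    {"slide": [60,2,173],"spin": -0.01,"gripper": 0},
    {"slide": [60,2,173],"spin": -0.01,"gripper": 0},
    {"slide": [60,2,173],"spin": -0.01,"gripper": 0},
  ],
)

```text
time: 5.35
tool_pos: [0.5855, 0.224, 0.0289]
tool_rot: [0.001, 0.688, 0.726, 0.002]
wrist_force: [1.3, -0.4, 4.0]
opening: 0.0109
```

```bash
python3 - <<'E'
from h import *
st(); go(.5839,.2225,.11,.0505); go(.624,.0074,.11,.13); 
E
```

```text
t 5.35 tcp [0.5855 0.224  0.0289] th 0.053 tilt [0.0046 0.0007] F [ 1.3 -0.4  4. ] op 0.0109
slide [-1.3, -1.3, -81.1] spin 0.002 j6-> 0.31
slide [-218.3, 27.4, -81.0] spin -0.077 j6-> -0.12
```

step_arm(
  increments=[
    {"slide": [0,0,-50],"spin": 0,"gripper": 0},
    {"slide": [-2,0,-80],"spin": 0,"gripper": 0},
    {"slide": [-217,27.4,-80],"spin": -0.08,"gripper": 0},
    {"slide": [-217,27.4,-80],"spin": -0.08,"gripper": 0},
    {"slide": [-217,27.4,-80],"spin": -0.08,"gripper": 0},
    {"slide": [-217,27.4,-80],"spin": -0.08,"gripper": 0},
    {"slide": [-217,27.4,-80],"spin": -0.08,"gripper": 0},
    {"slide": [-217,27.4,-80],"spin": -0.08,"gripper": 0},
  ],
)

```text
time: 6.35
tool_pos: [0.6216, 0.0092, 0.1064]
tool_rot: [-0.001, 0.659, 0.752, -0.0]
wrist_force: [-0.9, 0.0, -2.5]
opening: 0.0108
```

step_arm(
  increments=[
    {"slide": [0,0,20],"spin": 0,"gripper": 0},
    {"slide": [0,0,40],"spin": 0,"gripper": 0},
    {"slide": [0,0,45],"spin": 0,"gripper": 0},
    {"slide": [0,0,45],"spin": 0,"gripper": 0},
  ],
)

```text
time: 6.85
tool_pos: [0.6214, 0.0091, 0.0604]
tool_rot: [-0.001, 0.658, 0.753, -0.001]
wrist_force: [-0.6, 0.1, -2.1]
opening: 0.011
```

```bash
python3 - <<'E'
from h import *
st(); im,p=cam('wrist','w3.png'); L=ctrl.trace('tray_red','wrist'); 
s=ctrl.state(); dz=s['tool_pos'][2]-.029
r=fitobj('tray_red','wrist',p,L[0]['mask'],guess=(.624,.007),angs=(.13,),dz=dz); print(r)
go(.6238,.0089,.050,.1325)
E
```

```text
t 6.85 tcp [0.6214 0.0091 0.0604] th 0.1335 tilt [-0.0025  0.0003] F [-0.6  0.1 -2.1] op 0.011
(array([0.62059331, 0.0074014 , 0.13289997]), np.float64(0.7433292044725968))
slide [0.1, 1.0, 12.1] spin 0.001 j6-> -0.12
```

View pics/w3.png

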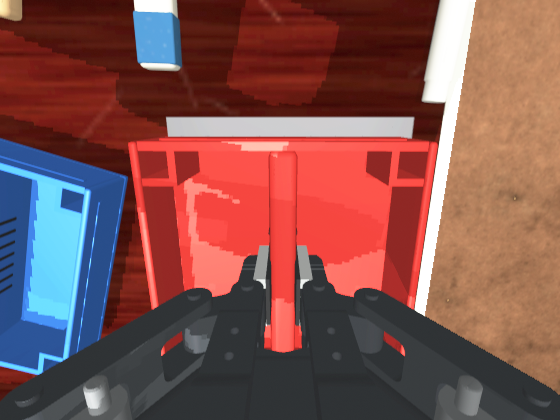

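step_arm(
  increments=[
    {"slide": [0,1,9],"spin": 0,"gripper": 0},
    {"slide": [0,1,9],"spin": 0,"gripper": 0},
    {"slide": [0,1,9],"spin": 0,"gripper": 0},
  ],
)

```text
time: 7.32
tool_pos: [0.6233, 0.0087, 0.0528]
tool_rot: [-0.0, 0.659, 0.752, -0.0]
wrist_force: [0.7, 0.1, -2.2]
opening: 0.0107
```

```bash
python3 - <<'E'
from h import *
st(); im,p=cam('wrist');go(.6238,.0089,.040,.1325)
E
```

```text
t 7.33 tcp [0.6233 0.0087 0.0528] th 0.1329 tilt [-0. -0.] F [ 0.7  0.1 -2.2] op 0.0107
slide [0.2, 0.4, 12.9] spin 0.0 j6-> -0.12
```

Insert.

step_arm(
  increments=[
    {"slide": [0,0.3,4],"spin": 0,"gripper": 0},
    {"slide": [0,0.3,7],"spin": 0,"gripper": 0},
    {"slide": [0,0.3,10],"spin": 0,"gripper": 0},
    {"slide": [0,0.3,13],"spin": 0,"gripper": 0},
    {"slide": [0,0.3,13],"spin": 0,"gripper": 0},
    {"slide": [0,0.3,13],"spin": 0,"gripper": 0},
  ],
)

```text
time: 8.12
tool_pos: [0.6238, 0.0087, 0.0402]
tool_rot: [0.0, 0.659, 0.753, 0.0]
wrist_force: [-1.6, -0.9, 1.7]
opening: 0.0107
```

step_arm(
  increments=[
    {"slide": [0,0,0],"spin": 0,"gripper": 0.4},
    {"slide": [0,0,0],"spin": 0,"gripper": 0.5},
    {"slide": [0,0,-50],"spin": 0,"gripper": 0.5},
    {"slide": [0,0,-110],"spin": 0,"gripper": 0.5},
    {"slide": [0,0,-160],"spin": 0,"gripper": 0.7},
    {"slide": [0,0,-160],"spin": 0,"gripper": 1},
  ],
)

```text
time: 8.88
tool_pos: [0.6277, 0.0083, 0.2067]
tool_rot: [0.005, 0.658, 0.753, 0.004]
wrist_force: [0.5, 0.8, 0.6]
opening: 0.0758
```

```bash
python3 - <<'E'
from h import *
st(); go(.437,.165,.20,-.105)
E
```

```text
t 8.88 tcp [0.6277 0.0083 0.2067] th 0.1331 tilt [ 0.0129 -0.0017] F [0.5 0.8 0.6] op 0.0758
slide [180.6, -168.3, 3.9] spin 0.238 j6-> 0.47
```

step_arm(
  increments=[
    {"slide": [181,-165,0],"spin": 0.238,"gripper": 1},
    {"slide": [181,-165,0],"spin": 0.238,"gripper": 1},
    {"slide": [181,-165,0],"spin": 0.238,"gripper": 1},
    {"slide": [181,-165,0],"spin": 0.238,"gripper": 1},
    {"slide": [181,-165,0],"spin": 0.238,"gripper": 1},
    {"slide": [181,-165,0],"spin": 0.238,"gripper": 1},
    {"slide": [181,-165,0],"spin": 0.238,"gripper": 1},
  ],
)

```text
time: 9.75
tool_pos: [0.4371, 0.1655, 0.1996]
tool_rot: [0.0, 0.744, 0.668, -0.0]
wrist_force: [-0.5, -0.5, 0.6]
opening: 0.0851
```

```bash
python3 - <<'E'
from h import *
st(); im,p=cam('wrist','w4.png'); P=[]
for c in ('red','white','blue','yellow'):
    L=ctrl.trace('roll_'+c,'wrist')
    if not L: print(c,'none'); continue
    m=L[0]['mask']; g=unproj(np.array(m.nonzero()).mean(1)[::-1],.025,p,'wrist')
    r=fitmask(m,p,'wrist',lambda v:cyl(*v,.018,.012,.037),g[:2],[.005,.005]); print(c,round(L[0]['confidence'],2),r[0].round(4),round(r[1],3)); P.append(r[0])
L=ctrl.trace('spindle_stand','wrist')
r=fitmask(L[0]['mask'],p,'wrist',lambda v:box(*v,.06,.222,0,.012),[.437,.225,-.105],[.005,.005,.05]); print('stand',r[0].round(4),r[1])
v=r[0]
for k in (82.5,27.5,-27.5,-82.5): print(np.round(v[:2]+np.array([-np.sin(v[2]),np.cos(v[2])])*k/1000,4))
E
```

```text
t 9.75 tcp [0.4371 0.1655 0.1996] th -0.1065 tilt [ 0.0001 -0.0003] F [-0.5 -0.5  0.6] op 0.0851
red 0.82 [0.4455 0.308 ] 0.964
white 0.95 [0.4393 0.2532] 0.973
blue 0.96 [0.4341 0.1986] 0.944
yellow 0.64 [0.428  0.1435] 0.961
stand [ 0.4361  0.2257 -0.0997] 0.9731771541839948
[0.4443 0.3078]
[0.4388 0.2531]
[0.4334 0.1984]
[0.4279 0.1436]
```

View pics/w4.png

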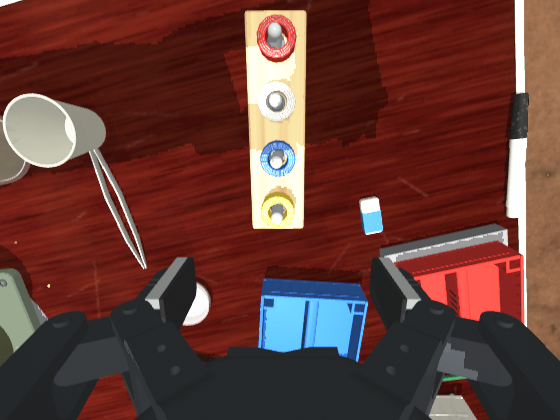

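```bash
python3 - <<'E'
from h import *
go(.445,.308,.10,-.10); go(.445,.308,.024,-.10)
E
```

```text
slide [142.3, -6.6, 99.7] spin -0.006 j6-> 0.71
slide [142.3, -6.6, 175.7] spin -0.006 j6-> 0.71
```

step_arm(
  force=40,
  increments=[
    {"slide": [142,-7,70],"spin": -0.006,"gripper": 0.85},
    {"slide": [142,-7,70],"spin": -0.006,"gripper": 0.85},
    {"slide": [142,-7,90],"spin": -0.006,"gripper": 0.85},
    {"slide": [142,-7,90],"spin": -0.006,"gripper": 0.85},
    {"slide": [142,-7,130],"spin": -0.006,"gripper": 0.85},
    {"slide": [142,-7,170],"spin": -0.006,"gripper": 0.85},
    {"slide": [142,-7,175],"spin": -0.006,"gripper": 0.85},
    {"slide": [142,-7,175],"spin": -0.006,"gripper": 0.85},
  ],
)

```text
time: 11.05
tool_pos: [0.4451, 0.308, 0.0262]
tool_rot: [0.0, 0.742, 0.671, 0.001]
wrist_force: [-0.2, -0.6, 0.3]
opening: 0.0726
```

step_arm(
  increments=[
    {"slide": [0,0,0],"spin": 0,"gripper": 0},
    {"slide": [0,0,0],"spin": 0,"gripper": 0},
    {"slide": [0,0,0],"spin": 0,"gripper": 0},
    {"slide": [0,0,0],"spin": 0,"gripper": 0},
  ],
)

```text
time: 11.55
tool_pos: [0.4455, 0.3088, 0.0268]
tool_rot: [0.001, 0.741, 0.671, 0.002]
wrist_force: [-0.4, -0.7, 7.3]
opening: 0.0347
```

```bash
python3 - <<'E'
from h import *
st()
# board frame compartment: +x side or -x
b=np.array([.624,.0074]);a=.13
for sx in (-1,1): print(sx, b+np.array([np.cos(a),np.sin(a)])*.031*sx)
t=b-np.array([np.cos(a),np.sin(a)])*.031
go(t[0],t[1],.13,a+np.pi/2);go(t[0],t[1],.13,a-np.pi/2)
E
```

```text
t 11.55 tcp [0.4455 0.3088 0.0268] th -0.0988 tilt [0.0031 0.0012] F [-0.4 -0.7  7.3] op 0.0347
-1 [0.59326158 0.00338134]
1 [0.65473842 0.01141866]
slide [-289.3, 177.5, -103.1] spin -1.8 j6-> -1.7
slide [-289.3, 177.5, -103.1] spin 1.342 j6-> 1.45
```

step_arm(
  increments=[
    {"slide": [0,0,-50],"spin": 0,"gripper": 0},
    {"slide": [0,0,-100],"spin": 0,"gripper": 0},
    {"slide": [-60,40,-103],"spin": 0.18,"gripper": 0},
    {"slide": [-289,177,-103],"spin": 1.342,"gripper": 0},
    {"slide": [-289,177,-103],"spin": 1.342,"gripper": 0},
    {"slide": [-289,177,-103],"spin": 1.342,"gripper": 0},
    {"slide": [-289,177,-103],"spin": 1.342,"gripper": 0},
    {"slide": [-289,177,-103],"spin": 1.342,"gripper": 0},
  ],
)

```text
time: 12.55
tool_pos: [0.593, -0.0003, 0.1283]
tool_rot: [0.001, 0.985, 0.172, 0.001]
wrist_force: [0.8, -0.5, -0.4]
opening: 0.0349
```

step_arm(
  increments=[
    {"slide": [0,0,0],"spin": 0,"gripper": 0},
    {"slide": [0,0,0],"spin": 0,"gripper": 0},
  ],
)

```text
time: 12.8
tool_pos: [0.5909, 0.0039, 0.1276]
tool_rot: [-0.0, 0.984, 0.177, -0.0]
wrist_force: [0.3, -0.6, -0.6]
opening: 0.0346
```

```bash
python3 - <<'E'
from h import *
st(); cam('wrist','w5.png'); go(.5933,.0034,.041,.13-np.pi/2)
E
```

```text
t 12.8 tcp [0.5909 0.0039 0.1276] th -1.2145 tilt [-0.001   0.0007] F [ 0.3 -0.6 -0.6] op 0.0346
slide [2.1, 1.9, 86.6] spin 0.227 j6-> 1.45
```

step_arm(
  increments=[
    {"slide": [2,2,0],"spin": 0.12,"gripper": 0},
    {"slide": [2,2,20],"spin": 0.227,"gripper": 0},
    {"slide": [2,2,60],"spin": 0.227,"gripper": 0},
    {"slide": [2,2,80],"spin": 0.227,"gripper": 0},
    {"slide": [2,2,87],"spin": 0.227,"gripper": 0},
    {"slide": [2,2,87],"spin": 0.227,"gripper": 0},
    {"slide": [2,2,87],"spin": 0.227,"gripper": 0},
  ],
)

```text
time: 13.72
tool_pos: [0.5954, 0.0019, 0.0423]
tool_rot: [0.0, 0.998, 0.064, 0.001]
wrist_force: [-0.0, -0.6, 0.1]
opening: 0.0349
```

step_arm(
  increments=[
    {"slide": [0,0,0],"spin": 0,"gripper": 0.6},
    {"slide": [0,0,0],"spin": 0,"gripper": 0.6},
    {"slide": [0,0,-40],"spin": 0,"gripper": 0.6},
    {"slide": [0,0,-100],"spin": 0,"gripper": 0.6},
    {"slide": [0,0,-160],"spin": 0,"gripper": 0.6},
    {"slide": [0,0,-160],"spin": 0,"gripper": 0.5},
  ],
)

```text
time: 14.48
tool_pos: [0.5988, 0.0013, 0.2088]
tool_rot: [0.002, 0.998, 0.064, 0.007]
wrist_force: [0.9, 0.0, 0.2]
opening: 0.0429
```

```bash
python3 - <<'E'
from h import *
st(); cam('wrist','w5.png')
go(.4496-.0,-.019-.055,.20,-.174)
E
```

```text
t 14.47 tcp [0.5988 0.0013 0.2088] th -1.4435 tilt [ 0.015  -0.0021] F [0.9 0.  0.2] op 0.0429
slide [-155.3, 56.3, 3.9] spin -1.27 j6-> 0.01
```

View pics/w5.png

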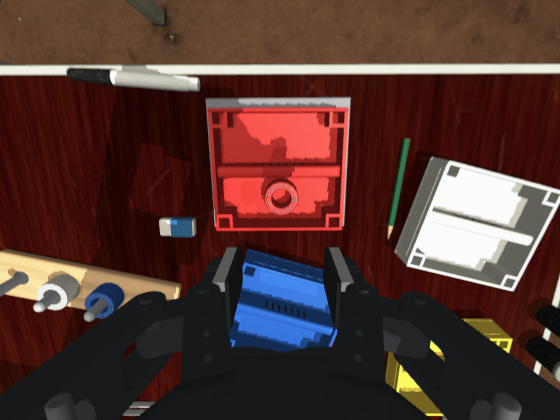

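step_arm(
  increments=[
    {"slide": [-155,60,0],"spin": -1.27,"gripper": 0.5},
    {"slide": [-155,60,0],"spin": -1.27,"gripper": 0.5},
    {"slide": [-155,60,0],"spin": -1.27,"gripper": 0.5},
    {"slide": [-155,60,0],"spin": -1.27,"gripper": 0.5},
    {"slide": [-155,60,0],"spin": -1.27,"gripper": 0.5},
    {"slide": [-155,60,0],"spin": -1.27,"gripper": 0.5},
    {"slide": [-155,60,0],"spin": -1.27,"gripper": 0.5},
    {"slide": [-155,60,0],"spin": -1.27,"gripper": 0.5},
  ],
)

```text
time: 15.52
tool_pos: [0.4468, -0.0768, 0.1992]
tool_rot: [-0.001, 0.766, 0.642, -0.001]
wrist_force: [-0.2, -0.9, 0.8]
opening: 0.0428
```

```bash
python3 - <<'E'
from h import *
v=look('tray_blue',(.4496,-.019),a=-.174)
go(v[0],v[1],.028,v[2])
E
```

```text
t 15.53 tcp [ 0.4468 -0.0768  0.1992] th -0.1753 tilt [-0.0032  0.0012] F [-0.2 -0.9  0.8] op 0.0428
tray_blue 0.75 [209.2, 66.8, 342.4, 203.0] [ 0.4476 -0.0207 -0.1752] 0.9904
slide [55.3, -9.1, 171.7] spin -0.001 j6-> 0.13
```

step_arm(
  force=60,
  increments=[
    {"slide": [55,-9,60],"spin": 0,"gripper": 0.5},
    {"slide": [55,-9,115],"spin": 0,"gripper": 0.5},
    {"slide": [55,-9,115],"spin": 0,"gripper": 0.5},
    {"slide": [55,-9,150],"spin": 0,"gripper": 0.5},
    {"slide": [55,-9,171],"spin": 0,"gripper": 0.5},
    {"slide": [55,-9,171],"spin": 0,"gripper": 0},
    {"slide": [55,-9,171],"spin": 0,"gripper": 0},
    {"slide": [55,-9,171],"spin": 0,"gripper": 0},
  ],
)

```text
time: 16.62
tool_pos: [0.4505, -0.0222, 0.0315]
tool_rot: [0.002, 0.766, 0.643, 0.001]
wrist_force: [0.8, -0.7, 0.4]
opening: 0.0107
```

```bash
python3 - <<'E'
from h import *
st(); go(.624,.0074,.14,.13)
s=ctrl.state(); d=np.array([.4476,-.0207])-s['tool_pos'][:2]; th=-.1752; print('along toolx mm',1e3*d@[-np.sin(th),np.cos(th)],'tooly',1e3*d@[np.cos(th),np.sin(th)])
E
```

```text
t 16.62 tcp [ 0.4505 -0.0222  0.0315] th -0.1739 tilt [ 0.0039 -0.0012] F [ 0.8 -0.7  0.4] op 0.0107
slide [59.1, 166.2, -107.9] spin -0.304 j6-> -0.12
along toolx mm 0.9954682022558835 tooly -3.0719346424583116
```

step_arm(
  increments=[
    {"slide": [0,0,-60],"spin": 0,"gripper": 0},
    {"slide": [0,0,-108],"spin": 0,"gripper": 0},
    {"slide": [58,166,-108],"spin": -0.304,"gripper": 0},
    {"slide": [58,166,-108],"spin": -0.304,"gripper": 0},
    {"slide": [58,166,-108],"spin": -0.304,"gripper": 0},
    {"slide": [58,166,-108],"spin": -0.304,"gripper": 0},
    {"slide": [58,166,-108],"spin": -0.304,"gripper": 0},
    {"slide": [58,166,-108],"spin": -0.304,"gripper": 0},
  ],
)

```text
time: 17.62
tool_pos: [0.6207, 0.0069, 0.1378]
tool_rot: [-0.0, 0.66, 0.752, -0.0]
wrist_force: [0.2, 0.4, -2.6]
opening: 0.0105
```

```bash
python3 - <<'E'
from h import *
st(); go(.6241,.0064,.095,.131)
E
```

```text
t 17.62 tcp [0.6207 0.0069 0.1378] th 0.1302 tilt [-0.0012  0.0001] F [ 0.2  0.4 -2.6] op 0.0105
slide [-0.9, 3.3, 42.8] spin -0.001 j6-> -0.12
```

step_arm(
  increments=[
    {"slide": [-1,2.5,25],"spin": 0,"gripper": 0},
    {"slide": [-1,2.5,40],"spin": 0,"gripper": 0},
    {"slide": [-1,2.5,40],"spin": 0,"gripper": 0},
    {"slide": [-1,2.5,40],"spin": 0,"gripper": 0},
    {"slide": [-1,2.5,40],"spin": 0,"gripper": 0},
  ],
)

```text
time: 18.25
tool_pos: [0.6255, 0.0062, 0.099]
tool_rot: [0.001, 0.66, 0.752, 0.001]
wrist_force: [-0.2, -0.6, -2.2]
opening: 0.0103
```

```bash
python3 - <<'E'
from h import *
st(); go(.6241,.0064,.081,.131); cam('wrist','w6.png')
E
```

```text
t 18.25 tcp [0.6255 0.0062 0.099 ] th 0.1305 tilt [ 0.002  -0.0002] F [-0.2 -0.6 -2.2] op 0.0103
slide [0.3, -1.4, 18.0] spin -0.001 j6-> -0.12
```

step_arm(
  increments=[
    {"slide": [0,-1,5],"spin": 0,"gripper": 0},
    {"slide": [0,-1,8],"spin": 0,"gripper": 0},
    {"slide": [0,-1,11],"spin": 0,"gripper": 0},
    {"slide": [0,-1,14],"spin": 0,"gripper": 0},
    {"slide": [0,-1,17],"spin": 0,"gripper": 0},
    {"slide": [0,-1,18],"spin": 0,"gripper": 0},
    {"slide": [0,-1,18],"spin": 0,"gripper": 0},
  ],
)

```text
time: 19.18
tool_pos: [0.6238, 0.0062, 0.0817]
tool_rot: [-0.0, 0.659, 0.752, -0.0]
wrist_force: [-4.2, 0.8, 7.1]
opening: 0.0105
```

step_arm(
  increments=[
    {"slide": [0,0,0],"spin": 0,"gripper": 0.4},
    {"slide": [0,0,0],"spin": 0,"gripper": 0.5},
    {"slide": [0,0,-50],"spin": 0,"gripper": 0.5},
    {"slide": [0,0,-60],"spin": 0,"gripper": 0.5},
  ],
)

```text
time: 19.68
tool_pos: [0.6268, 0.0058, 0.1437]
tool_rot: [0.003, 0.66, 0.752, 0.002]
wrist_force: [0.3, -0.2, 0.1]
opening: 0.0423
```

```bash
python3 - <<'E'
from h import *
st(); go(.4338,.1985,.12,-.10);
E
```

```text
t 19.68 tcp [0.6268 0.0058 0.1437] th 0.1305 tilt [ 0.0078 -0.001 ] F [ 0.3 -0.2  0.1] op 0.0423
slide [216.2, -166.5, 22.0] spin 0.23 j6-> 0.53
```

step_arm(
  force=40,
  increments=[
    {"slide": [216,-164,15],"spin": 0.23,"gripper": 0.85},
    {"slide": [216,-164,15],"spin": 0.23,"gripper": 0.85},
    {"slide": [216,-164,15],"spin": 0.23,"gripper": 0.85},
    {"slide": [216,-164,15],"spin": 0.23,"gripper": 0.85},
    {"slide": [216,-164,15],"spin": 0.23,"gripper": 0.85},
    {"slide": [216,-164,15],"spin": 0.23,"gripper": 0.85},
    {"slide": [216,-164,15],"spin": 0.23,"gripper": 0.85},
  ],
)

```text
time: 20.55
tool_pos: [0.4338, 0.1987, 0.1249]
tool_rot: [0.0, 0.741, 0.671, 0.0]
wrist_force: [0.9, 0.7, -0.6]
opening: 0.0727
```

```bash
python3 - <<'E'
from h import *
st(); go(.4338,.1985,.027,-.10);
E
```

```text
t 20.55 tcp [0.4338 0.1987 0.1249] th -0.0996 tilt [ 0.0009 -0.0002] F [ 0.9  0.7 -0.6] op 0.0727
slide [-0.2, -0.1, 97.9] spin 0.0 j6-> 0.53
```

step_arm(
  increments=[
    {"slide": [0,0,50],"spin": 0,"gripper": 0.85},
    {"slide": [0,0,90],"spin": 0,"gripper": 0.85},
    {"slide": [0,0,98],"spin": 0,"gripper": 0.85},
    {"slide": [0,0,98],"spin": 0,"gripper": 0.6},
    {"slide": [0,0,98],"spin": 0,"gripper": 0},
    {"slide": [0,0,98],"spin": 0,"gripper": 0},
    {"slide": [0,0,98],"spin": 0,"gripper": 0},
    {"slide": [0,0,98],"spin": 0,"gripper": 0},
  ],
)

```text
time: 21.55
tool_pos: [0.4352, 0.1994, 0.0287]
tool_rot: [0.001, 0.741, 0.671, 0.002]
wrist_force: [0.5, -0.5, 6.7]
opening: 0.0352
```

```bash
python3 - <<'E'
from h import *
st(); go(.5933,.0034,.15,.13-np.pi/2)
E
```

```text
t 21.55 tcp [0.4352 0.1994 0.0287] th -0.0992 tilt [0.0046 0.0008] F [ 0.5 -0.5  6.7] op 0.0352
slide [-179.2, 177.3, -120.7] spin 1.342 j6-> 1.45
```

step_arm(
  increments=[
    {"slide": [0,0,-60],"spin": 0,"gripper": 0},
    {"slide": [0,0,-115],"spin": 0.18,"gripper": 0},
    {"slide": [-179,177,-121],"spin": 1.342,"gripper": 0},
    {"slide": [-179,177,-121],"spin": 1.342,"gripper": 0},
    {"slide": [-179,177,-121],"spin": 1.342,"gripper": 0},
    {"slide": [-179,177,-121],"spin": 1.342,"gripper": 0},
    {"slide": [-179,177,-121],"spin": 1.342,"gripper": 0},
    {"slide": [-179,177,-121],"spin": 1.342,"gripper": 0},
  ],
)

```text
time: 22.55
tool_pos: [0.5915, 0.0023, 0.1476]
tool_rot: [-0.0, 0.997, 0.079, -0.0]
wrist_force: [0.3, 0.8, -1.4]
opening: 0.0347
```

```bash
python3 - <<'E'
from h import *
st(); go(.5933,.0034,.082,.13-np.pi/2)
E
```

```text
t 22.55 tcp [0.5915 0.0023 0.1476] th -1.4125 tilt [-0.0007  0.0003] F [ 0.3  0.8 -1.4] op 0.0347
slide [2.0, -0.8, 65.6] spin 0.028 j6-> 1.45
```

step_arm(
  increments=[
    {"slide": [1.5,0,40],"spin": 0.028,"gripper": 0},
    {"slide": [1.5,0,60],"spin": 0.028,"gripper": 0},
    {"slide": [1.5,0,66],"spin": 0.028,"gripper": 0},
    {"slide": [1.5,0,66],"spin": 0.028,"gripper": 0},
    {"slide": [1.5,0,66],"spin": 0.028,"gripper": 0},
  ],
)

```text
time: 23.18
tool_pos: [0.594, 0.0035, 0.0831]
tool_rot: [0.0, 0.998, 0.069, 0.001]
wrist_force: [0.7, -0.4, -0.2]
opening: 0.0347
```

step_arm(
  increments=[
    {"slide": [0,0,0],"spin": 0,"gripper": 0.6},
    {"slide": [0,0,0],"spin": 0,"gripper": 0.6},
    {"slide": [0,0,-40],"spin": 0,"gripper": 0.6},
    {"slide": [0,0,-100],"spin": 0,"gripper": 0.6},
    {"slide": [0,0,-120],"spin": 0,"gripper": 0.6},
    {"slide": [0,0,-120],"spin": 0,"gripper": 0.5},
  ],
)

```text
time: 23.92
tool_pos: [0.5947, 0.0033, 0.2048]
tool_rot: [0.001, 0.998, 0.069, 0.003]
wrist_force: [0.0, -0.2, -0.3]
opening: 0.0425
```

```bash
python3 - <<'E'
from h import *
st(); im,p=cam('wrist','w7.png')
L=ctrl.trace('roll_blue','wrist'); m=L[0]['mask']; print(L[0]['confidence']); g=unproj(np.array(m.nonzero()).mean(1)[::-1],.075,p,'wrist')
print(fitmask(m,p,'wrist',lambda v:cyl(*v,.018,.063,.088),g[:2],[.005,.005]))
go(.582,-.271,.20,-.124)
E
```

```text
t 23.93 tcp [0.5947 0.0033 0.2048] th -1.4325 tilt [ 0.0061 -0.0008] F [ 0.  -0.2 -0.3] op 0.0425
0.88
(array([0.59290763, 0.00291433]), np.float64(0.974435247456458))
slide [-47.9, 270.6, 0.8] spin -1.309 j6-> -0.31
```

Blue roll is at (0.593, 0.003) with good fit. On to the white tray.

step_arm(
  increments=[
    {"slide": [-48,272,0],"spin": -1.309,"gripper": 0.5},
    {"slide": [-48,272,0],"spin": -1.309,"gripper": 0.5},
    {"slide": [-48,272,0],"spin": -1.309,"gripper": 0.5},
    {"slide": [-48,272,0],"spin": -1.309,"gripper": 0.5},
    {"slide": [-48,272,0],"spin": -1.309,"gripper": 0.5},
    {"slide": [-48,272,0],"spin": -1.309,"gripper": 0.5},
    {"slide": [-48,272,0],"spin": -1.309,"gripper": 0.5},
    {"slide": [-48,272,0],"spin": -1.309,"gripper": 0.5},
  ],
)

```text
time: 25.02
tool_pos: [0.5816, -0.2719, 0.199]
tool_rot: [-0.002, 0.75, 0.662, -0.001]
wrist_force: [0.6, 0.3, 0.5]
opening: 0.0427
```

```bash
python3 - <<'E'
from h import *
v=look('tray_white',(.5895,-.2157),a=-.124,save='w8.png')
if v is not None: go(v[0],v[1],.028,v[2])
E
```

```text
t 25.02 tcp [ 0.5816 -0.2719  0.199 ] th -0.1246 tilt [-0.004   0.0026] F [0.6 0.3 0.5] op 0.0427
tray_white 0.73 [216.1, 64.5, 349.1, 203.5] [ 0.5868 -0.218  -0.1311] 0.9856
slide [53.8, -1.5, 172.0] spin 0.006 j6-> -0.22
```

step_arm(
  force=60,
  increments=[
    {"slide": [54,-1,60],"spin": 0.006,"gripper": 0.5},
    {"slide": [54,-1,115],"spin": 0.006,"gripper": 0.5},
    {"slide": [54,-1,115],"spin": 0.006,"gripper": 0.5},
    {"slide": [54,-1,150],"spin": 0.006,"gripper": 0.5},
    {"slide": [54,-1,171],"spin": 0.006,"gripper": 0.5},
    {"slide": [54,-1,171],"spin": 0.006,"gripper": 0},
    {"slide": [54,-1,171],"spin": 0.006,"gripper": 0},
    {"slide": [54,-1,171],"spin": 0.006,"gripper": 0},
  ],
)

```text
time: 26.12
tool_pos: [0.5895, -0.2195, 0.0322]
tool_rot: [0.001, 0.751, 0.66, 0.0]
wrist_force: [-0.4, -0.4, -1.1]
opening: 0.0108
```

```bash
cat >> h.py <<'E'
def grip(v):
    st(); s=ctrl.state(); q=np.asarray(s['tool_rot']); Rm=R.from_quat([q[1],q[2],q[3],q[0]]).as_matrix(); t0=np.arctan2(Rm[1,1],Rm[0,1]); th=v[2]
    d=np.array(v[:2])-s['tool_pos'][:2]; o=d@[-np.sin(th),np.cos(th)]; print('along mm',o*1e3,'across',1e3*d@[np.cos(th),np.sin(th)])
    t=np.array([.624,.0074])-o*np.array([-np.sin(.13),np.cos(.13)]); print('target',t.round(4),round(.13+t0-th,4)); return t,.13+t0-th
E
python3 - <<'E'
from h import *
t,th=grip((.5868,-.2180,-.1311)); go(*t,.18,th)
E
```

```text
t 26.12 tcp [ 0.5895 -0.2195  0.0322] th -0.1297 tilt [ 0.0023 -0.0014] F [-0.4 -0.4 -1.1] op 0.0108
along mm 1.1185464556883493 across -2.835842909970385
target [0.6241 0.0063] 0.1314
slide [228.2, 5.6, -148.0] spin -0.261 j6-> -0.12
```

step_arm(
  increments=[
    {"slide": [0,0,-60],"spin": 0,"gripper": 0},
    {"slide": [0,0,-120],"spin": 0,"gripper": 0},
    {"slide": [10,0,-148],"spin": 0,"gripper": 0},
    {"slide": [228,5.6,-148],"spin": -0.261,"gripper": 0},
    {"slide": [228,5.6,-148],"spin": -0.261,"gripper": 0},
    {"slide": [228,5.6,-148],"spin": -0.261,"gripper": 0},
    {"slide": [228,5.6,-148],"spin": -0.261,"gripper": 0},
    {"slide": [228,5.6,-148],"spin": -0.261,"gripper": 0},
  ],
)

```text
time: 27.12
tool_pos: [0.6234, 0.0095, 0.1792]
tool_rot: [0.0, 0.658, 0.753, 0.0]
wrist_force: [-0.8, -1.0, -3.3]
opening: 0.0105
```

step_arm(
  increments=[
    {"slide": [0,0,20],"spin": 0,"gripper": 0},
    {"slide": [0,0,40],"spin": 0,"gripper": 0},
    {"slide": [0,0,43],"spin": 0,"gripper": 0},
    {"slide": [0,0,43],"spin": 0,"gripper": 0},
    {"slide": [0,0,43],"spin": 0,"gripper": 0},
  ],
)

```text
time: 27.75
tool_pos: [0.6242, 0.0062, 0.1365]
tool_rot: [0.001, 0.659, 0.752, 0.0]
wrist_force: [0.8, -0.4, -1.9]
opening: 0.0102
```

```bash
python3 - <<'E'
from h import *
st(); go(.6243,.0063,.121,.1314)
E
```

```text
t 27.75 tcp [0.6242 0.0062 0.1365] th 0.1309 tilt [ 0.0014 -0.0002] F [ 0.8 -0.4 -1.9] op 0.0102
slide [0.1, 0.1, 15.5] spin -0.0 j6-> -0.12
```

step_arm(
  increments=[
    {"slide": [0,0,4],"spin": 0,"gripper": 0},
    {"slide": [0,0,7],"spin": 0,"gripper": 0},
    {"slide": [0,0,10],"spin": 0,"gripper": 0},
    {"slide": [0,0,13],"spin": 0,"gripper": 0},
    {"slide": [0,0,16],"spin": 0,"gripper": 0},
    {"slide": [0,0,16.5],"spin": 0,"gripper": 0},
    {"slide": [0,0,16.5],"spin": 0,"gripper": 0},
  ],
)

```text
time: 28.62
tool_pos: [0.6235, 0.0067, 0.1213]
tool_rot: [0.0, 0.659, 0.752, -0.0]
wrist_force: [-4.4, -0.3, 6.6]
opening: 0.0107
```

step_arm(
  increments=[
    {"slide": [0,0,0],"spin": 0,"gripper": 0.4},
    {"slide": [0,0,0],"spin": 0,"gripper": 0.5},
    {"slide": [0,0,-50],"spin": 0,"gripper": 0.5},
    {"slide": [0,0,-60],"spin": 0,"gripper": 0.5},
  ],
)

```text
time: 29.12
tool_pos: [0.6264, 0.0062, 0.1835]
tool_rot: [0.003, 0.659, 0.752, 0.002]
wrist_force: [-0.4, 0.3, 0.1]
opening: 0.0427
```

```bash
python3 - <<'E'
from h import *
st(); go(.4392,.2533,.12,-.10);
E
```

```text
t 29.12 tcp [0.6264 0.0062 0.1835] th 0.1315 tilt [ 0.0082 -0.001 ] F [-0.4  0.3  0.1] op 0.0427
slide [269.6, -153.7, 61.7] spin 0.232 j6-> 0.62
```

step_arm(
  force=40,
  increments=[
    {"slide": [269,-151,0],"spin": 0.232,"gripper": 0.85},
    {"slide": [269,-151,0],"spin": 0.232,"gripper": 0.85},
    {"slide": [269,-151,56],"spin": 0.232,"gripper": 0.85},
    {"slide": [269,-151,56],"spin": 0.232,"gripper": 0.85},
    {"slide": [269,-151,56],"spin": 0.232,"gripper": 0.85},
    {"slide": [269,-151,56],"spin": 0.232,"gripper": 0.85},
    {"slide": [269,-151,56],"spin": 0.232,"gripper": 0.85},
    {"slide": [269,-151,56],"spin": 0.232,"gripper": 0.85},
  ],
)

```text
time: 30.12
tool_pos: [0.4401, 0.2528, 0.124]
tool_rot: [0.001, 0.742, 0.67, 0.001]
wrist_force: [0.5, -0.4, 0.0]
opening: 0.0725
```

```bash
python3 - <<'E'
from h import *
st(); go(.4392,.2533,.027,-.10);
E
```

```text
t 30.12 tcp [0.4401 0.2528 0.124 ] th -0.1021 tilt [0.0019 0.0003] F [ 0.5 -0.4  0. ] op 0.0725
slide [0.4, -1.2, 97.0] spin -0.002 j6-> 0.62
```

step_arm(
  increments=[
    {"slide": [0,0,50],"spin": 0,"gripper": 0.85},
    {"slide": [0,0,90],"spin": 0,"gripper": 0.85},
    {"slide": [0,-0.5,97],"spin": 0,"gripper": 0.85},
    {"slide": [0,-0.5,97],"spin": 0,"gripper": 0.6},
    {"slide": [0,-0.5,97],"spin": 0,"gripper": 0},
    {"slide": [0,-0.5,97],"spin": 0,"gripper": 0},
    {"slide": [0,-0.5,97],"spin": 0,"gripper": 0},
    {"slide": [0,-0.5,97],"spin": 0,"gripper": 0},
  ],
)

```text
time: 31.12
tool_pos: [0.4402, 0.2542, 0.0285]
tool_rot: [0.001, 0.742, 0.671, 0.002]
wrist_force: [0.7, -0.1, 6.8]
opening: 0.0349
```

```bash
python3 - <<'E'
from h import *
st(); go(.5933,.0034,.19,.13-np.pi/2)
E
```

```text
t 31.12 tcp [0.4402 0.2542 0.0285] th -0.1003 tilt [0.0048 0.0012] F [ 0.7 -0.1  6.8] op 0.0349
slide [-233.9, 178.1, -161.1] spin 1.341 j6-> 1.45
```

step_arm(
  increments=[
    {"slide": [0,0,-60],"spin": 0,"gripper": 0},
    {"slide": [0,0,-120],"spin": 0.18,"gripper": 0},
    {"slide": [-30,25,-161],"spin": 0.36,"gripper": 0},
    {"slide": [-234,178,-161],"spin": 1.341,"gripper": 0},
    {"slide": [-234,178,-161],"spin": 1.341,"gripper": 0},
    {"slide": [-234,178,-161],"spin": 1.341,"gripper": 0},
    {"slide": [-234,178,-161],"spin": 1.341,"gripper": 0},
    {"slide": [-234,178,-161],"spin": 1.341,"gripper": 0},
  ],
)

```text
time: 32.12
tool_pos: [0.5935, -0.0013, 0.1877]
tool_rot: [0.001, 0.997, 0.081, 0.001]
wrist_force: [-1.2, 0.2, -1.3]
opening: 0.0349
```

```bash
python3 - <<'E'
from h import *
st(); go(.5933,.0034,.12,.13-np.pi/2)
E
```

```text
t 32.12 tcp [ 0.5935 -0.0013  0.1877] th -1.4093 tilt [ 0.0018 -0.0012] F [-1.2  0.2 -1.3] op 0.0349
slide [0.4, -4.7, 67.7] spin 0.032 j6-> 1.45
```

step_arm(
  increments=[
    {"slide": [0,-1,30],"spin": 0.032,"gripper": 0},
    {"slide": [0,-1,60],"spin": 0.032,"gripper": 0},
    {"slide": [0,-1,69],"spin": 0.032,"gripper": 0},
    {"slide": [0,-1,69],"spin": 0.032,"gripper": 0},
    {"slide": [0,-1,69],"spin": 0.032,"gripper": 0},
  ],
)

```text
time: 32.75
tool_pos: [0.5919, 0.004, 0.119]
tool_rot: [0.0, 0.998, 0.071, 0.001]
wrist_force: [-0.4, 0.5, -0.7]
opening: 0.0349
```

step_arm(
  increments=[
    {"slide": [0,0,0],"spin": 0,"gripper": 0.6},
    {"slide": [0,0,0],"spin": 0,"gripper": 0.6},
    {"slide": [0,0,-40],"spin": 0,"gripper": 0.6},
    {"slide": [0,0,-80],"spin": 0,"gripper": 0.6},
    {"slide": [0,0,-90],"spin": 0,"gripper": 0.6},
    {"slide": [0,0,-90],"spin": 0,"gripper": 0.5},
  ],
)

```text
time: 33.5
tool_pos: [0.5918, 0.0038, 0.2088]
tool_rot: [0.0, 0.998, 0.07, 0.001]
wrist_force: [-0.3, 0.1, 0.0]
opening: 0.0424
```

```bash
python3 - <<'E'
from h import *
st(); im,p=cam('wrist','w9.png')
L=ctrl.trace('roll_white','wrist')
for l in L[:2]:
    m=l['mask']; g=unproj(np.array(m.nonzero()).mean(1)[::-1],.115,p,'wrist'); print(l['confidence'],g)
    print(fitmask(m,p,'wrist',lambda v:cyl(*v,.018,.102,.127),g[:2],[.005,.005]))
go(.388,-.291,.20,.106)
E
```

```text
t 33.5 tcp [0.5918 0.0038 0.2088] th -1.43 tilt [ 0.0013 -0.0002] F [-0.3  0.1  0. ] op 0.0424
0.66 [0.58918826 0.00328108 0.115     ]
(array([0.59026769, 0.00342789]), np.float64(0.9714052820345614))
slide [-241.7, 263.7, 7.0] spin -1.536 j6-> -0.75
```

View pics/w9.png

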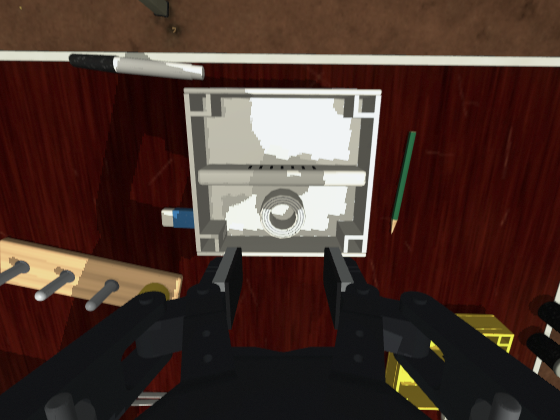

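step_arm(
  increments=[
    {"slide": [-230,266,3],"spin": -1.536,"gripper": 0.5},
    {"slide": [-230,266,3],"spin": -1.536,"gripper": 0.5},
    {"slide": [-230,266,3],"spin": -1.536,"gripper": 0.5},
    {"slide": [-230,266,3],"spin": -1.536,"gripper": 0.5},
    {"slide": [-230,266,3],"spin": -1.536,"gripper": 0.5},
    {"slide": [-230,266,3],"spin": -1.536,"gripper": 0.5},
    {"slide": [-230,266,3],"spin": -1.536,"gripper": 0.5},
    {"slide": [-230,266,3],"spin": -1.536,"gripper": 0.5},
  ],
)

```text
time: 34.6
tool_pos: [0.3991, -0.2922, 0.2031]
tool_rot: [-0.002, 0.721, 0.693, -0.0]
wrist_force: [-0.3, -0.2, 0.8]
opening: 0.043
```

```bash
python3 - <<'E'
from h import *
v=look('tray_yellow',(.393,-.236),a=.106,save='w10.png')
if v is not None: go(v[0],v[1],.028,v[2])
E
```

```text
t 34.6 tcp [ 0.3991 -0.2922  0.2031] th -0.0391 tilt [-0.003   0.0029] F [-0.3 -0.2  0.8] op 0.043
tray_yellow 0.6 [195.6, 56.1, 343.7, 210.9] [ 0.3913 -0.2373  0.1091] 0.9785
slide [53.1, -10.3, 175.4] spin -0.153 j6-> -0.65
```

step_arm(
  force=60,
  increments=[
    {"slide": [53,-8.5,60],"spin": -0.153,"gripper": 0.5},
    {"slide": [53,-8.5,115],"spin": -0.153,"gripper": 0.5},
    {"slide": [53,-8.5,115],"spin": -0.153,"gripper": 0.5},
    {"slide": [53,-8.5,150],"spin": -0.153,"gripper": 0.5},
    {"slide": [53,-8.5,174],"spin": -0.153,"gripper": 0.5},
    {"slide": [53,-8.5,174],"spin": -0.153,"gripper": 0},
    {"slide": [53,-8.5,174],"spin": -0.153,"gripper": 0},
    {"slide": [53,-8.5,174],"spin": -0.153,"gripper": 0},
  ],
)

```text
time: 35.7
tool_pos: [0.3961, -0.2397, 0.0329]
tool_rot: [0.002, 0.667, 0.745, 0.0]
wrist_force: [0.1, -0.8, -1.0]
opening: 0.0105
```

```bash
python3 - <<'E'
from h import *
t,th=grip((.3913,-.2373,.1091)); go(*t,.22,th)
E
```

```text
t 35.7 tcp [ 0.3961 -0.2397  0.0329] th 0.1103 tilt [ 0.0028 -0.0025] F [ 0.1 -0.8 -1. ] op 0.0105
along mm 2.9413402637529273 across -4.5443264581643215
target [0.6244 0.0045] 0.1312
slide [217.1, 254.2, -187.1] spin -0.021 j6-> -0.12
```

step_arm(
  increments=[
    {"slide": [0,0,0],"spin": 0,"gripper": 0},
    {"slide": [0,0,0],"spin": 0,"gripper": 0},
  ],
)

```text
time: 35.95
tool_pos: [0.3961, -0.2397, 0.0327]
tool_rot: [0.002, 0.667, 0.745, -0.0]
wrist_force: [1.3, -0.5, 4.7]
opening: 0.0106
```

```bash
python3 - <<'E'
from h import *
t,th=grip((.3913,-.2373,.1091)); go(*t,.22,th)
E
```

```text
t 35.95 tcp [ 0.3961 -0.2397  0.0327] th 0.1107 tilt [ 0.0028 -0.0026] F [ 1.3 -0.5  4.7] op 0.0106
along mm 2.9099658527800902 across -4.545967867759542
target [0.6244 0.0045] 0.1316
slide [217.0, 254.3, -187.3] spin -0.021 j6-> -0.12
```

step_arm(
  increments=[
    {"slide": [0,0,-60],"spin": 0,"gripper": 0},
    {"slide": [0,0,-120],"spin": 0,"gripper": 0},
    {"slide": [10,12,-175],"spin": 0,"gripper": 0},
    {"slide": [217,254,-175],"spin": -0.021,"gripper": 0},
    {"slide": [217,254,-175],"spin": -0.021,"gripper": 0},
    {"slide": [217,254,-175],"spin": -0.021,"gripper": 0},
    {"slide": [217,254,-175],"spin": -0.021,"gripper": 0},
    {"slide": [217,254,-175],"spin": -0.021,"gripper": 0},
  ],
)

```text
time: 36.95
tool_pos: [0.6192, 0.0028, 0.205]
tool_rot: [-0.001, 0.659, 0.752, -0.001]
wrist_force: [0.8, -0.1, -2.6]
opening: 0.0109
```

step_arm(
  increments=[
    {"slide": [0,0,0],"spin": 0,"gripper": 0},
    {"slide": [0,0,0],"spin": 0,"gripper": 0},
  ],
)

```text
time: 37.2
tool_pos: [0.6178, 0.0011, 0.2047]
tool_rot: [-0.001, 0.659, 0.752, -0.001]
wrist_force: [0.3, -1.3, -1.4]
opening: 0.0103
```

```bash
python3 - <<'E'
from h import *
st(); go(.6244,.0049,.176,.131)
E
```

```text
t 37.2 tcp [0.6178 0.0011 0.2047] th 0.1327 tilt [-0.0038 -0.0002] F [ 0.3 -1.3 -1.4] op 0.0103
slide [2.9, 7.1, 28.7] spin 0.002 j6-> -0.12
```

step_arm(
  increments=[
    {"slide": [3,7,0],"spin": 0,"gripper": 0},
    {"slide": [3,7,20],"spin": 0,"gripper": 0},
    {"slide": [3,7,29],"spin": 0,"gripper": 0},
    {"slide": [3,7,29],"spin": 0,"gripper": 0},
    {"slide": [3,7,29],"spin": 0,"gripper": 0},
  ],
)

```text
time: 37.83
tool_pos: [0.6258, 0.0046, 0.1773]
tool_rot: [0.0, 0.659, 0.752, 0.0]
wrist_force: [0.5, 0.5, -2.2]
opening: 0.0104
```

```bash
python3 - <<'E'
from h import *
st(); go(.6244,.0049,.160,.131); cam('wrist','w11.png')
E
```

```text
t 37.83 tcp [0.6258 0.0046 0.1773] th 0.1315 tilt [0.0001 0.    ] F [ 0.5  0.5 -2.2] op 0.0104
slide [0.5, -1.3, 17.3] spin 0.0 j6-> -0.12
```

View pics/w11.png

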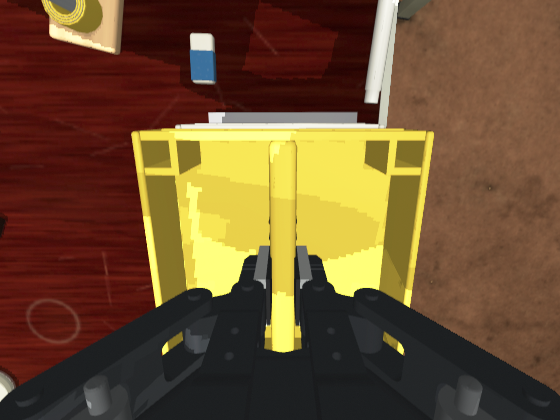

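step_arm(
  increments=[
    {"slide": [0.3,-1,4],"spin": 0,"gripper": 0},
    {"slide": [0.3,-1,7],"spin": 0,"gripper": 0},
    {"slide": [0.3,-1,10],"spin": 0,"gripper": 0},
    {"slide": [0.3,-1,13],"spin": 0,"gripper": 0},
    {"slide": [0.3,-1,16],"spin": 0,"gripper": 0},
    {"slide": [0.3,-1,17],"spin": 0,"gripper": 0},
    {"slide": [0.3,-1,17],"spin": 0,"gripper": 0},
  ],
)

```text
time: 38.75
tool_pos: [0.6249, 0.005, 0.161]
tool_rot: [0.0, 0.659, 0.752, 0.0]
wrist_force: [-1.8, 1.1, 2.4]
opening: 0.0106
```

Seated (0.161 ≈ expected 0.1607, low force). Now the yellow roll.

step_arm(
  increments=[
    {"slide": [0,0,0],"spin": 0,"gripper": 0.4},
    {"slide": [0,0,0],"spin": 0,"gripper": 0.5},
    {"slide": [0,0,-50],"spin": 0,"gripper": 0.5},
    {"slide": [0,0,-60],"spin": 0,"gripper": 0.5},
  ],
)

```text
time: 39.25
tool_pos: [0.6274, 0.0047, 0.2247]
tool_rot: [0.003, 0.659, 0.752, 0.002]
wrist_force: [0.5, -1.0, 0.6]
opening: 0.0427
```

```bash
python3 - <<'E'
from h import *
st(); go(.4280,.1436,.12,-.10);
E
```

```text
t 39.25 tcp [0.6274 0.0047 0.2247] th 0.1318 tilt [ 0.0083 -0.001 ] F [ 0.5 -1.   0.6] op 0.0427
slide [164.2, -180.3, 102.9] spin 0.232 j6-> 0.42
```

step_arm(
  force=40,
  increments=[
    {"slide": [164,-178,0],"spin": 0.232,"gripper": 0.85},
    {"slide": [164,-178,0],"spin": 0.232,"gripper": 0.85},
    {"slide": [164,-178,30],"spin": 0.232,"gripper": 0.85},
    {"slide": [164,-178,60],"spin": 0.232,"gripper": 0.85},
    {"slide": [164,-178,97],"spin": 0.232,"gripper": 0.85},
    {"slide": [164,-178,97],"spin": 0.232,"gripper": 0.85},
    {"slide": [164,-178,97],"spin": 0.232,"gripper": 0.85},
    {"slide": [164,-178,97],"spin": 0.232,"gripper": 0.85},
  ],
)

```text
time: 40.25
tool_pos: [0.4293, 0.144, 0.1254]
tool_rot: [0.001, 0.742, 0.67, 0.002]
wrist_force: [-0.1, 0.3, 0.4]
opening: 0.0724
```

```bash
python3 - <<'E'
from h import *
st(); go(.4280,.1436,.027,-.10);
E
```

```text
t 40.25 tcp [0.4293 0.144  0.1254] th -0.1012 tilt [0.0045 0.0005] F [-0.1  0.3  0.4] op 0.0724
slide [-0.6, -1.7, 98.4] spin -0.001 j6-> 0.42
```

step_arm(
  increments=[
    {"slide": [0,0,50],"spin": 0,"gripper": 0.85},
    {"slide": [0,-1,90],"spin": 0,"gripper": 0.85},
    {"slide": [0,-1,98],"spin": 0,"gripper": 0.85},
    {"slide": [0,-1,98],"spin": 0,"gripper": 0.6},
    {"slide": [0,-1,98],"spin": 0,"gripper": 0},
    {"slide": [0,-1,98],"spin": 0,"gripper": 0},
    {"slide": [0,-1,98],"spin": 0,"gripper": 0},
    {"slide": [0,-1,98],"spin": 0,"gripper": 0},
  ],
)

```text
time: 41.25
tool_pos: [0.4282, 0.1445, 0.0275]
tool_rot: [0.002, 0.742, 0.671, 0.002]
wrist_force: [0.5, 0.1, 6.5]
opening: 0.0353
```

```bash
python3 - <<'E'
from h import *
st(); go(.5933,.0034,.23,.13-np.pi/2)
E
```

```text
t 41.25 tcp [0.4282 0.1445 0.0275] th -0.1001 tilt [0.0051 0.0005] F [0.5 0.1 6.5] op 0.0353
slide [-123.7, 179.4, -201.8] spin 1.341 j6-> 1.45
```

step_arm(
  increments=[
    {"slide": [0,0,-60],"spin": 0,"gripper": 0},
    {"slide": [0,0,-120],"spin": 0.18,"gripper": 0},
    {"slide": [0,0,-180],"spin": 0.36,"gripper": 0},
    {"slide": [-10,10,-201],"spin": 0.54,"gripper": 0},
    {"slide": [-124,178,-201],"spin": 1.341,"gripper": 0},
    {"slide": [-124,178,-201],"spin": 1.341,"gripper": 0},
    {"slide": [-124,178,-201],"spin": 1.341,"gripper": 0},
    {"slide": [-124,178,-201],"spin": 1.341,"gripper": 0},
  ],
)

```text
time: 42.25
tool_pos: [0.5928, 0.0002, 0.2266]
tool_rot: [0.0, 0.996, 0.085, 0.001]
wrist_force: [-0.2, -0.0, -0.1]
opening: 0.0345
```

step_arm(
  increments=[
    {"slide": [0,0,0],"spin": 0,"gripper": 0},
    {"slide": [0,0,0],"spin": 0,"gripper": 0},
  ],
)

```text
time: 42.5
tool_pos: [0.5895, 0.0039, 0.2263]
tool_rot: [-0.0, 0.996, 0.092, -0.0]
wrist_force: [1.1, 0.2, -0.8]
opening: 0.035
```

```bash
python3 - <<'E'
from h import *
st(); go(.5933,.0034,.159,.13-np.pi/2)
E
```

```text
t 42.5 tcp [0.5895 0.0039 0.2263] th -1.387 tilt [-0.0007  0.0005] F [ 1.1  0.2 -0.8] op 0.035
slide [3.7, 1.2, 67.3] spin 0.054 j6-> 1.45
```

step_arm(
  increments=[
    {"slide": [3.5,1,30],"spin": 0.054,"gripper": 0},
    {"slide": [3.5,1,60],"spin": 0.054,"gripper": 0},
    {"slide": [3.5,1,68],"spin": 0.054,"gripper": 0},
    {"slide": [3.5,1,68],"spin": 0.054,"gripper": 0},
    {"slide": [3.5,1,68],"spin": 0.054,"gripper": 0},
  ],
)

```text
time: 43.12
tool_pos: [0.5947, 0.0031, 0.1597]
tool_rot: [0.0, 0.998, 0.064, 0.001]
wrist_force: [0.3, -0.3, -0.8]
opening: 0.0345
```

step_arm(
  increments=[
    {"slide": [0,0,0],"spin": 0,"gripper": 0.6},
    {"slide": [0,0,0],"spin": 0,"gripper": 0.6},
    {"slide": [0,0,-40],"spin": 0,"gripper": 0.6},
    {"slide": [0,0,-80],"spin": 0,"gripper": 0.6},
    {"slide": [-30,0,-110],"spin": 0,"gripper": 0.6},
    {"slide": [-100,0,-110],"spin": 0,"gripper": 0.6},
    {"slide": [-150,0,-110],"spin": 0,"gripper": 0.6},
    {"slide": [-150,0,-110],"spin": 0,"gripper": 0.6},
  ],
)

```text
time: 44.12
tool_pos: [0.441, -0.0158, 0.2671]
tool_rot: [-0.0, 0.998, 0.063, -0.002]
wrist_force: [0.1, -0.0, -0.0]
opening: 0.0512
```

```bash
python3 - <<'E'
from h import *
st(); im,p=cam('wrist','w12.png')
m=(L:=ctrl.trace('roll_yellow','wrist'))
if m:
    m=m[0]['mask']; g=unproj(np.array(m.nonzero()).mean(1)[::-1],.153,p,'wrist')
    print(fitmask(m,p,'wrist',lambda v:cyl(*v,.018,.141,.166),g[:2],[.005,.005]))
look('tray_yellow',(.624,.0074),dz=.128,a=.13)
im,p=cam('scene'); cv2.imwrite('pics/s12.png',cv2.resize(im[120:330,200:480,::-1],None,fx=2.8,fy=2.8))
E
```

```text
t 44.12 tcp [ 0.441  -0.0158  0.2671] th -1.4453 tilt [-0.0031  0.0005] F [ 0.1 -0.  -0. ] op 0.0512
(array([0.59411829, 0.00234715]), np.float64(0.9810797665369649))
t 44.23 tcp [ 0.4454 -0.0164  0.269 ] th -1.4447 tilt [ 0.0023 -0.0004] F [ 1.1 -0.   1.2] op 0.0514
tray_yellow 0.7 [183.8, 1.7, 377.5, 60.0] [0.6231 0.0077 0.1387] 0.9892
```

View pics/w12.png

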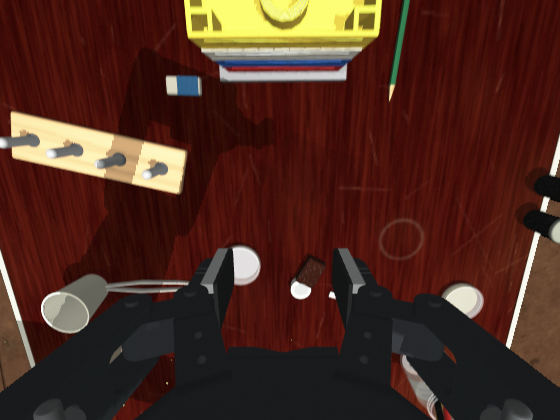

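View pics/s12.png

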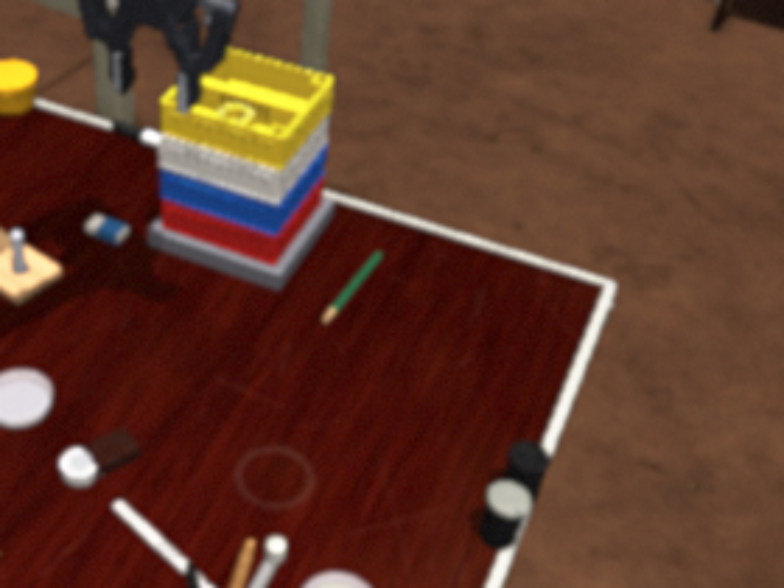

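```bash
python3 -c "
from rig import ctrl; print(ctrl.close_job())"
```

```text
the job is handed in; nothing more can be done
None
```

All four trays were present and are now stacked squarely on the base board: red at the bottom, then blue, white and yellow. Each holds the roll of its own colour, and I handed the job in at about 44 s of the 210 s allowed. `ctrl.close_job()` gave no verdict.

- **Seating:** each tray stopped within about 0.5 mm of its fully seated height, with low contact force.
- **Stack position:** the last wrist-camera fit put the top tray at (0.623, 0.008) m, turned 0.139 rad. The board measured (0.624, 0.007) m, 0.130 rad.
- **Rolls:** I checked the blue, white and yellow rolls by camera fit and the red one by eye. All lie in a compartment, and those fits put the three about 31–34 mm from the tray's centre line.
- **Canister:** it was upright where it started in the last scene picture. I saw no tray knocked aside during the run.

**Measurements that disagreed:** the top and wrist cameras differed by 2–3 mm on positions. On the three trays I looked at from the wrist after red, the gripper's reading sat 3–5 mm from the camera's tray centre across the rib. Neither stopped a tray from seating.

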